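# Set the tilt of a micromanipulator head with a pendulum angle gauge and hold it

### The job

The locking knob of the micromanipulator's tilting head is slack and its pipette nose has dropped. Pick up the angle gauge by its grip, stand it flat and square on the head's top plate with its dial facing the same side as the black locking knob, and rock gauge and head together until the swinging black pointer settles on the red hand. Keep hold of the gauge there, pressed flat on the plate, and finish like that, still holding, so that a colleague can tighten the knob; do not touch the glass capillary and leave the other things on the bench where they are.

Things in the scene. Friction and masses are not known exactly. Their poses are not given: they have to be found in the camera images.
- gauge: Pendulum angle gauge, about 0.36 kg, standing upright at the start. Origin: centre of its shoe's underside; z up, x out of the dial, y along the shoe. Steel shoe 88 mm (y) x 36 (x) x 12 high; on it a turquoise round case, 88 mm in diameter, x from -12 to 12 mm, centre at z = 54 mm; white dial on the +x side with black ticks every 10 degrees; black rubber grip on top.
- grip (a point): Middle of the gauge's black rubber grip, 115 mm above the gauge's origin, axes as for the gauge. The grip is 28 mm (y) x 24 mm (x) and 40 mm high (20 mm above and below this point), to be taken from above across either pair of its sides.
- pointer (a joint): Angle (rad) of the free-swinging black pointer against the gauge: 0 at the dial's top, positive towards the gauge's -y (left for one who looks at the dial). A lightly damped pendulum, upright in the world when calm, so it reads the gauge's tilt: positive with the gauge's +y end lower. It swings at about 3 Hz and needs 1 to 2 s to calm down after a brisk move.
- pointer_tip (a point): Tip of the black pointer, 36 mm from the dial's centre; z points along the pointer.
- set_hand (a joint): Angle (rad) of the red hand on the dial, counted as for the pointer. It stays where it has been set, between 0.21 and 0.52 (12 to 30 degrees), different each time: this is the tilt wanted.
- set_tip (a point): End of the red hand, 36 mm from the dial's centre; z points along the hand.
- stand: Fixed stand of the micromanipulator: grey magnetic base 64 x 52 x 56 mm with a red switch, steel post, and a fork with the pivot stud 150 mm above the bench. Origin: on the bench under the post; x along the pivot stud towards the black locking knob on the fork; y towards the pipette nose; z up. The head that it carries counts as part of it.
- head (a joint): Tilt (rad) of the head about the pivot stud: 0 with the plate level, positive with the pipette nose (+y) lower, stops at 0 and 0.66. It turns freely, is heavy at the nose (0.05 to 0.1 N m) and drops to 0.66 when nothing holds it. A gauge pressed on the middle of the plate with 4 to 10 N makes the head take the gauge's tilt.
- plate_top (a point): Centre of the head's flat aluminium top plate, 112 mm (y) x 50 mm (x), 8 mm thick; z is its upward normal, x along the pivot stud towards the locking knob, y along the plate towards the nose. The pivot axis lies 18 mm under this point along z. A knurled fine drive follows at the other end to y = -86 mm, level with the pivot. With the nose dropped this end stands 0.21 m above the bench.
- thumb_screw (a point): Top of the brass thumb screw (11 mm wide) on the black pipette clamp beyond the plate's nose end, 67 mm along y from the plate's centre and 6 mm above the plate's top: the gauge's shoe must stay clear of it.
- capillary: Glass capillary, 2.4 mm thick and 30 mm long, at the end of the pipette holder, fixed to the head; origin on the pivot axis, axes as for the plate. It must not be touched.
- capillary_tip (a point): Tip of the capillary, 186 mm from the pivot along the head's y.
- dish: Bystander: clear covered dish, 89 mm in diameter, 16 high; origin under its centre.
- tip_box: Bystander: blue pipette-tip box, 84 x 120 x 59 mm; origin under its centre.
- tube_rack: Bystander: white tube rack, 75 x 160 x 55 mm; origin under its centre.
- screwdriver: Bystander: screwdriver with an orange handle, 170 mm long, lying; origin under its middle.
- reagent: Bystander: white reagent jar with a blue cap, 72 mm in diameter, 150 high; origin under its centre.
- slide_box: Bystander: slide box with a green lid, 87 x 177 x 36 mm; origin under its centre.
- beaker: Bystander: empty clear beaker, 76 mm in diameter, 90 high; origin under its centre.
- counter: Bystander: black hand counter, 55 x 85 x 36 mm; origin under its centre.
Mind the look-alikes: they are no part of the job. There is more than one size of the gauge; the job needs the middle-sized.

How it is judged:
On the way, in this order (a step that is already met when the one before it is completed fails the run):
1. the gauge is picked up in the gripper (height (world z) of gauge above 0.03 m and contact force between the fingers and gauge above 1 N), for 0.2 s.
2. the held gauge stands flat and square on the head's top plate (z of gauge in the frame of plate_top between -0.004 and 0.004 m and y of gauge in the frame of plate_top between -0.016 and 0.016 m and x of gauge in the frame of plate_top between -0.011 and 0.011 m and angle between the z axis of gauge and the z axis of plate_top, either way round below 0.06 rad and angle between the y axis of gauge and the y axis of plate_top, either way round below 0.16 rad and contact force between gauge and stand above 0.5 N and contact force between the fingers and gauge above 1 N), for 0.2 s.
At the end, for the whole second after the job is handed in: The gripper still holds the gauge; the gauge presses on the head (over 0.5 N) with its shoe flat on the top plate (within 4 mm and 3.4 degrees), within 16 mm of the plate's middle lengthways, 11 mm crossways and 9 degrees of square; the black pointer rests within 3 degrees of the red hand (all of step 2 and angle between the z axis of pointer_tip and the z axis of set_tip, either way round below 0.0523599 rad and velocity of joint pointer between -0.25 and 0.25 rad/s); the arm keeps its last pose, push and grip.
It fails at once if the glass capillary is touched (contact force between capillary and anything else above 0.2 N).
It fails at once if something else on the bench is pushed more than 30 mm from its place (distance of any of dish, tip_box, tube_rack, screwdriver, reagent, slide_box, beaker, counter from where it was at the start of the episode above 0.03 m).
It also fails if it takes over 48 s, if anything falls off the work surface, if the arm or the gripper's body presses on something with over 40 N, if the wrist force passes 120 N, or if a joint passes its speed limit or range.

### The arm

A 6-joint arm with a two-finger parallel gripper is mounted at the origin on the work surface. World frame = base frame: x ahead of the robot, y to its left, z up, the work surface at z = 0. Lengths are in m, angles in rad, forces in N, time in s.
With the tool pointing down it reaches from about 0.35 to 0.975 m from the base axis. Payload 4.9 kg.
Tool frame: the origin (TCP) lies between the finger pads; the fingertips stand 22 mm ahead of it and the grasp point (between the pads) lies 3 mm ahead of it; z points along the fingers, y is the line along which they close (so a half turn about z gives the same grasp; the last joint's range is limited). The gripper opens to 85 mm and grips with 20 to 120 N. Pads are 22 mm wide; open, the fingers measure 114 mm over their backs; the gripper's body (76 mm by 85 mm) begins 54 mm behind the grasp point. The pads swing forward as they close: fully open they stand 13 mm farther back than shut.
Start: joints at [-1.272, 0.053, 1.613, -0, 1.476, -0.119], TCP at [0.254, -0.571, 0.253] pointing down, gripper open.
Joint ranges: [-3.01, 3.01], [-1.01, 2.22], [0.06, 2.58], [-1.02, 4.17], [0.09, 2.62], [-3.14, 3.14]. Speed limits (rad/s): [2.57, 2.57, 3.14, 3.14, 3.14, 3.14].

### API

Orientations are given as a unit quaternion [w, x, y, z].
In Python, from plant import state, grab_frame, get_calibration, job_done, recognise, regions_of gives the robot as it stands.
- The arm moves only by the tool apply_moves, never from a script. Its argument "targets" is a list of rows, each an object with "translation": the shift along the tool's x, y, z normalised to -1 to 1, where 1 is 100 mm, a list of three; "twist": the turn about the tool's z normalised to -1 to 1, where 1 is 0.1 rad; "hand": the opening, from 0 (shut) to 1 (fully open). A call has 1 to 8 rows; each row shifts and turns the commanded pose from where the row before left it, along the tool's axes as they then stand; what a row does not reach is not made up. A row lasts 1/10 s, in which the tool goes at most 50 mm and 8.59 degrees, less where a joint would pass 70% of its speed; a pose out of reach is approached as far as the arm can. A call with a number of a shift or a turn outside -1 to 1 is refused whole. A call with a gripper value outside its range is refused whole. The fingers move at their own pace and stop on an object; the grip force is fixed at half the most. Time passes only in rows, so rows that do not move let the fingers close. It gives the time, the measured TCP pose, the force, the opening and the grip force at its end, in the units of the state.
- state(): the state, without advancing time (a new reading comes with each control period).
- grab_frame(name): name is "scene" or "top"; returns the picture (420x560x3 uint8, red, green, blue); there is no depth.
- get_calibration(name): a dict with "camera_matrix" (3x3 intrinsics, pixels), "pose" (4x4, takes a point from camera to world coordinates). Camera axes: x right, y up, looking along -z (the intrinsics and any distortion apply to the point x, -y, -z); pixel columns grow to the right and rows downward; lengths in m; the calibration is good to about 2 mm. A picture is of the moment at which its call begins. get_calibration takes no time and is no camera call.
- job_done(): hands the job in; it is judged then, once.
Trained networks look in the newest picture that a camera, given by its name, has taken for a name from the list of things; names that differ only in an ending like _2 or _b are one class to them, and where a whole thing is asked for, a point or a joint stands for the part that bears it (a point fixed in the world has none). Each returns a list of dicts, best first, with "score" (0 to 1); they miss things now and then, are a little off and sometimes report something else, mostly with a low value. They report only what shows in the picture. A call takes as long as a camera call. They do not tell look-alikes from the thing itself.
- recognise(camera, query): "point" ([x, y, z] in m, in world coordinates, good to about 4 mm: the middle of the surface that is visible of it).
- regions_of(camera, query): "pixels" (420x560 bool, what is visible of it).
The state is a dict: "time": time; "joint_pos": joint angles; "joint_vel": joint speeds; "joint_efforts": joint torques, N m; "tool_pos": TCP position; "tool_rot": TCP orientation; "contact_force": force on the tool from outside, world axes, zero at the start; "ft_torque": the same for the moment, N m; "gripper_width": opening from 0.0 (shut) to 1.0 (fully open); "grasp_force": force on a finger pad.
Only numpy, scipy, OpenCV 4.12 (cv2) and the standard library are available. Lean on these libraries where they do the work, as an engineer would, in place of code of your own. Each camera call takes 0.05 s, during which the arm holds its last target. There are 200 camera calls.

## Working session

There is one attempt and no reset: what is moved stays moved. The work goes in short steps, Python scripts to look and compute and a tool call to move; the robot and the scene stay as the last step left them, time stands still between calls to the robot, and variables do not carry over. Pictures are saved under pics/ and viewed, at most 10 in all, crops included, and the job is handed in when it is done.

Besides the shell and the picture viewer there is one more tool, called after "Emit:" as a command line: name --argument value ..., lists and objects as JSON in quotes. apply_moves: Moves the arm, as the interface text tells. Its arguments: {"type":"object","properties":{"targets":{"type":"array"}},"required":["targets"]}

```bash
mkdir -p pics
cat > h.py <<'E'
import numpy as np, cv2
from plant import *
def save(cam,name,crop=None,scale=1):
    f=grab_frame(cam)
    if crop: r0,r1,c0,c1=crop; f=f[r0:r1,c0:c1]
    cv2.imwrite('pics/'+name,cv2.cvtColor(cv2.resize(f,None,fx=scale,fy=scale,interpolation=cv2.INTER_CUBIC),cv2.COLOR_RGB2BGR))
def proj(cam,p):
    c=get_calibration(cam);K=np.array(c['camera_matrix']);T=np.linalg.inv(np.array(c['pose']))
    p=np.atleast_2d(p)@T[:3,:3].T+T[:3,3]; q=(p*[1,-1,-1])@K.T
    return q[:,:2]/q[:,2:]
def ray(cam,uv):
    c=get_calibration(cam);K=np.array(c['camera_matrix']);P=np.array(c['pose'])
    d=np.linalg.inv(K)@[uv[0],uv[1],1]; d=P[:3,:3]@(d*[1,-1,-1]); return P[:3,3],d/np.linalg.norm(d)
def onz(cam,uv,z):
    o,d=ray(cam,uv); return o+d*(z-o[2])/d[2]
E
python3 - <<'E'
from h import *
np.set_printoptions(precision=3,suppress=True)
for cam in("scene","top"):
    f=grab_frame(cam)
    cv2.imwrite(f'pics/{cam}0.png',cv2.cvtColor(f,cv2.COLOR_RGB2BGR))
    print(cam,np.array(get_calibration(cam)['pose'])[:3,3])
    for q in("gauge","grip","plate_top","thumb_screw","capillary_tip","set_tip","pointer_tip","stand"):
        for r in recognise(cam,q)[:4]:
            print(q,round(r['score'],2),np.array(r['point']),proj(cam,r['point'])[0].round())
s=state();print(s['time'],s['tool_rot'],s['tool_pos'])
E
```

```text
scene [ 1.18  -0.626  1.121]
gauge 0.63 [ 0.594 -0.223  0.065] [222. 280.]
gauge 0.59 [ 0.461 -0.205  0.099] [195. 242.]
gauge 0.58 [ 0.558 -0.117  0.046] [241. 254.]
grip 0.95 [ 0.465 -0.204  0.097] [196. 244.]
grip 0.88 [ 0.593 -0.23   0.065] [220. 281.]
grip 0.69 [0.457 0.578 0.035] [355. 136.]
grip 0.67 [ 0.559 -0.114  0.048] [242. 254.]
plate_top 0.79 [0.581 0.242 0.161] [328. 170.]
thumb_screw 0.84 [0.577 0.24  0.161] [326. 170.]
stand 0.77 [0.577 0.24  0.064] [324. 191.]
top [0.296 0.073 1.55 ]
gauge 0.76 [ 0.44  -0.176  0.126] [344. 251.]
gauge 0.63 [ 0.547 -0.099  0.058] [321. 226.]
gauge 0.52 [ 0.576 -0.212  0.083] [350. 218.]
grip 0.65 [ 0.44  -0.179  0.122] [345. 252.]
grip 0.59 [ 0.574 -0.214  0.078] [351. 219.]
grip 0.58 [ 0.548 -0.099  0.054] [321. 226.]
grip 0.23 [0.788 0.004 0.024] [294. 170.]
plate_top 0.83 [0.575 0.261 0.165] [226. 213.]
thumb_screw 0.78 [0.574 0.264 0.165] [225. 214.]
capillary_tip 0.25 [0.443 0.59  0.036] [146. 253.]
set_tip 0.38 [0.374 0.358 0.031] [204. 270.]
stand 0.63 [0.567 0.25  0.145] [229. 217.]
stand 0.43 [0.577 0.258 0.162] [227. 213.]
0.9 [ 0.     0.978  0.207 -0.   ] [ 0.254 -0.571  0.253]
```

View pics/scene0.png

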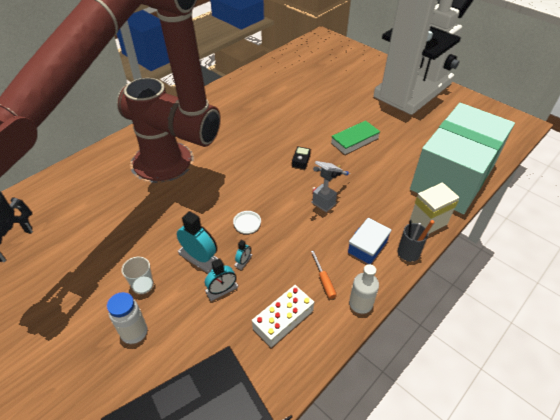

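View pics/top0.png

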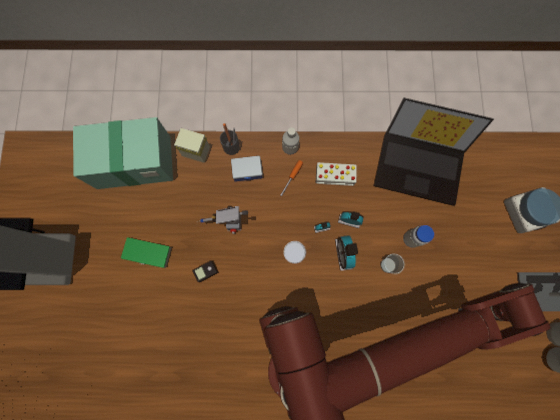

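View crops.

The scene view shows three turquoise gauges: large at (196,244), middle at (220,281) and small at (242,254). The stand is at (325,185). I'll enlarge the gauges and the stand to confirm.

Run:
```python
from h import *
s=grab_frame("scene"); t=grab_frame("top")
z=lambda f,r,c,h,w,k: cv2.resize(f[r:r+h,c:c+w],None,fx=k,fy=k,interpolation=cv2.INTER_CUBIC)
a=z(s,200,170,105,100,4)[:, :400]; b=z(s,150,290,70,100,4)
c=z(t,195,190,50,80,5); d=z(t,205,305,70,70,4)
im=np.zeros((600,800,3),np.uint8)
im[:420,:400]=a; im[:280,400:]=b; im[280:530,400:]=c
cv2.imwrite('pics/crop1.png',im[:,:,::-1])
for q in("gauge","stand","grip"):
    for cam in("scene","top"):
        grab_frame(cam)
        for r in regions_of(cam,q)[:3]:
            v,u=np.nonzero(r['pixels']); print(q,cam,round(r['score'],2),u.min(),u.max(),v.min(),v.max(),len(u))
```

```text
gauge scene 0.77 177 217 212 272 1564
gauge scene 0.66 235 251 240 268 330
gauge scene 0.63 204 237 258 299 901
gauge top 0.82 338 362 211 227 332
gauge top 0.72 335 357 234 269 610
stand scene 0.79 313 346 162 210 859
stand scene 0.2 107 147 292 343 1398
stand top 0.73 201 246 206 232 585
grip scene 0.97 204 238 258 299 971
grip scene 0.96 177 217 211 272 1643
grip scene 0.58 235 251 241 268 304
grip top 0.84 338 362 210 227 321
grip top 0.77 335 357 235 269 595
grip top 0.5 314 329 222 231 121
```

View pics/crop1.png

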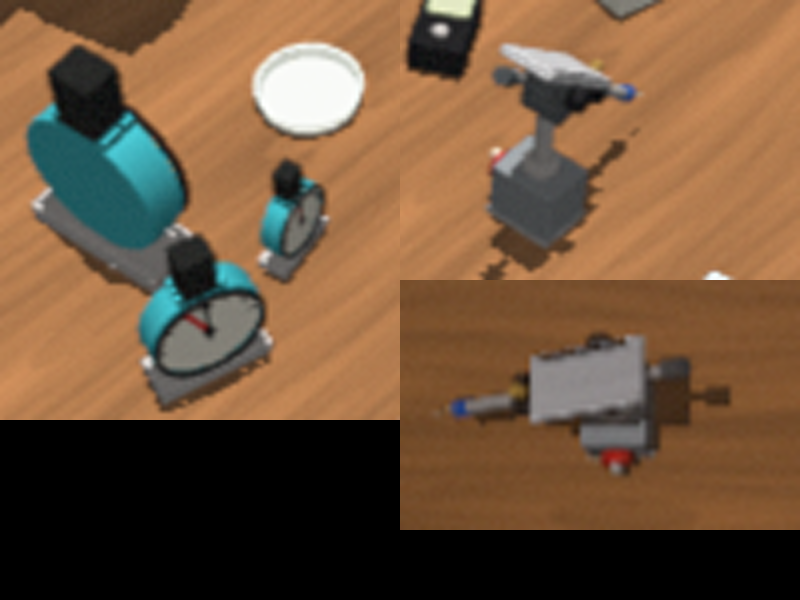

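The crop shows three gauges. The large one's back faces the camera at (196,244), the middle one has its dial towards the camera with a red hand at (220,281), and the small one is at (242,254). The middle one at (220,281) fits, and its size is checked by fit below. The knob is on the stand's +x side, and the nose points to +y.

```bash
cat > fit.py <<'E'
from h import *
from scipy.optimize import least_squares
np.set_printoptions(precision=4,suppress=True)
def Rz(a): return np.array([[np.cos(a),-np.sin(a),0],[np.sin(a),np.cos(a),0],[0,0,1]])
def Rx(a): return np.array([[1,0,0],[0,np.cos(a),-np.sin(a)],[0,np.sin(a),np.cos(a)]])
def run(model,obs,x0):
    f=lambda x:np.concatenate([(proj(c,model(x,p))[0]-uv) for c,uv,p in obs])
    r=least_squares(f,x0); print(r.x); print(r.fun.reshape(-1,2).round(1).tolist()); return r.x
E
python3 - <<'E'
from fit import *
A=lambda u,v:(170+u/4,200+v/4)
C=lambda u,v:(190+(u-400)/5,195+(v-280)/5)
g=[("scene",A(190,243),[0,0,.135]),("scene",A(209,330),[.012,0,.054]),("scene",A(162,406),[.018,-.044,0]),("scene",A(272,352),[.018,.044,0]),("top",(351,218),[0,0,.135])]
gm=lambda x,p: x[3]*(Rz(x[2])@np.array(p))+[x[0],x[1],0]
x=run(gm,g,[.58,-.21,0,1]); 
s=[("top",C(531,357),[.025,.056,.018]),("top",C(643,338),[.025,-.056,.018]),("top",C(648,412),[-.025,-.056,.018]),("top",C(533,424),[-.025,.056,.018]),("top",C(436,411),[0,.186,0])]
sm=lambda x,p: Rz(x[2])@Rx(-.66)@np.array(p)+[x[0],x[1],.15]
y=run(sm,s,[.57,.24,0])
print('plate',sm(y,[0,0,.018]),sm(y,[0,0,.018]),'scene px',[proj("scene",sm(y,p))[0]-[290,150] for p in([.025,.056,.018],[.025,-.056,.018],[-.025,-.056,.018])])
E
```

```text
[ 0.5785 -0.2185 -0.311   0.9738]
[[0.2, 1.0], [-0.2, -1.3], [0.2, -2.5], [-0.1, -1.3], [3.5, -3.4]]
[ 0.5673  0.2442 -0.0039]
[[0.9, 0.3], [0.2, 0.3], [-1.2, -0.8], [-0.0, -0.1], [0.3, 0.3]]
plate [0.5673 0.2552 0.1642] [0.5673 0.2552 0.1642] scene px [array([50.6251, 19.748 ]), array([34.9789, 17.3439]), array([22.4775,  9.7315])]
```

Emit:
apply_moves --targets '[{"translation":[0.44,-0.19,0],"twist":0,"hand":1},{"translation":[0.44,-0.19,0],"twist":0,"hand":1},{"translation":[0.44,-0.19,0],"twist":0,"hand":1},{"translation":[0.44,-0.19,0],"twist":0,"hand":1},{"translation":[0.44,-0.19,0],"twist":0,"hand":1},{"translation":[0.44,-0.19,0],"twist":0,"hand":1},{"translation":[0.44,-0.19,0],"twist":0,"hand":1},{"translation":[0.44,-0.19,0],"twist":0,"hand":1}]'

```text
time: 2.4
tool_pos: [0.5148, -0.2879, 0.2536]
tool_rot: [0.0, 0.978, 0.207, 0.0]
contact_force: [0.8, -0.9, 0.8]
gripper_width: 1.001
grasp_force: 0.0
```

Emit:
apply_moves --targets '[{"translation":[0,0,0],"twist":-1,"hand":1},{"translation":[0,0,0],"twist":-1,"hand":1},{"translation":[0,0,0],"twist":-1,"hand":1},{"translation":[0,0,0],"twist":-1,"hand":1},{"translation":[0,0,0],"twist":-1,"hand":1},{"translation":[0,0,0],"twist":-1,"hand":1},{"translation":[0,0,0],"twist":-1,"hand":1},{"translation":[0,0,0],"twist":-1,"hand":1}]'

```text
time: 3.2
tool_pos: [0.5137, -0.2895, 0.2534]
tool_rot: [0.0, 0.819, 0.574, 0.0]
contact_force: [0.6, -0.4, -1.1]
gripper_width: 1.0
grasp_force: 0.0
```

Run:
```python
from fit import *
t=grab_frame("top")
for r in regions_of("top","gauge"):
    m=r['pixels']; v,u=np.nonzero(m)
    if r['score']<.4: continue
    dark=m&(t.max(2)<45); vv,uu=np.nonzero(dark)
    print(u.mean().round(1),v.mean().round(1),len(u),len(uu), uu.mean().round(1),vv.mean().round(1),onz("top",(uu.mean(),vv.mean()),.13),cv2.minAreaRect(np.stack([u,v],1).astype(np.int32)))
c=t[200:240,325:375]; cs=cv2.resize(c,None,fx=12,fy=12,interpolation=cv2.INTER_CUBIC)
cv2.imwrite('pics/g_top.png',cs[:,:,::-1]); print(state()['tool_rot'],state()['tool_pos'],state()['time'])
```

```text
345.3 251.3 542 209 347.6 251.5 [ 0.44   -0.1879  0.13  ] ((346.9826354980469, 251.8872833251953), (33.2244987487793, 20.679779052734375), 81.25383758544922)
350.4 218.2 321 54 354.6 215.9 [ 0.574  -0.2188  0.13  ] ((350.44122314453125, 217.73533630371094), (24.011028289794922, 14.794671058654785), 14.03624439239502)
321.7 226.4 128 18 324.0 225.1 [ 0.5387 -0.1029  0.13  ] ((321.5, 226.5), (9.0, 15.0), 90.0)
[0.     0.8203 0.5719 0.    ] [ 0.5136 -0.2895  0.2533] 3.3
```

View pics/g_top.png

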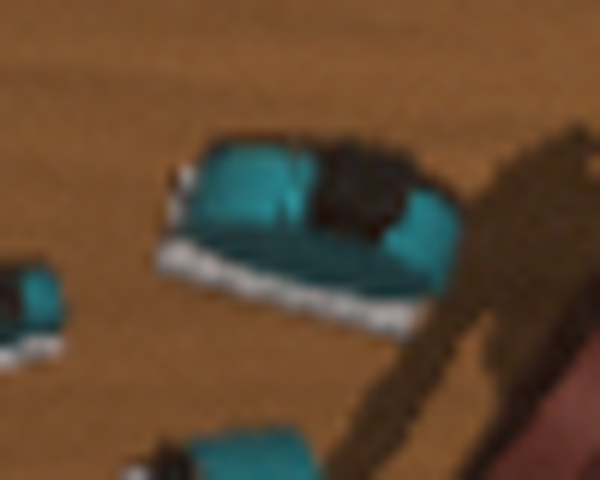

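The grip shows at crop (365,190), which is pixel (355.4,215.8). That puts it at about (0.576,-0.220), with yaw about -0.30. Its scale matches the middle size.

Emit:
apply_moves --targets '[{"translation":[0,0,0],"twist":-0.5,"hand":0.7},{"translation":[0.42,0.2,0],"twist":0,"hand":0.7},{"translation":[0.43,0.19,0],"twist":0,"hand":0.7},{"translation":[0,0,0.3],"twist":0,"hand":0.7},{"translation":[0,0,0.3],"twist":0,"hand":0.7},{"translation":[0,0,0.1],"twist":0,"hand":0.7},{"translation":[0,0,0],"twist":0,"hand":0.7}]'

```text
time: 4.0
tool_pos: [0.575, -0.2194, 0.181]
tool_rot: [-0.002, 0.806, 0.592, -0.001]
contact_force: [-0.1, -0.4, 0.6]
gripper_width: 0.699
grasp_force: 0.0
```

Run:
```python
from fit import *
s=grab_frame("scene"); t=grab_frame("top")
im=np.zeros((400,800,3),np.uint8)
im[:,:400]=cv2.resize(s[230:310,180:260],(400,400),interpolation=cv2.INTER_CUBIC)
im[:,400:]=cv2.resize(t[190:240,325:375],(400,400),interpolation=cv2.INTER_CUBIC)
cv2.imwrite('pics/pre.png',im[:,:,::-1]);print(state()['tool_rot'],state()['tool_pos'],state()['time'])
```

```text
[0.0007 0.8061 0.5918 0.0003] [ 0.5766 -0.2205  0.1846] 4.1
```

View pics/pre.png

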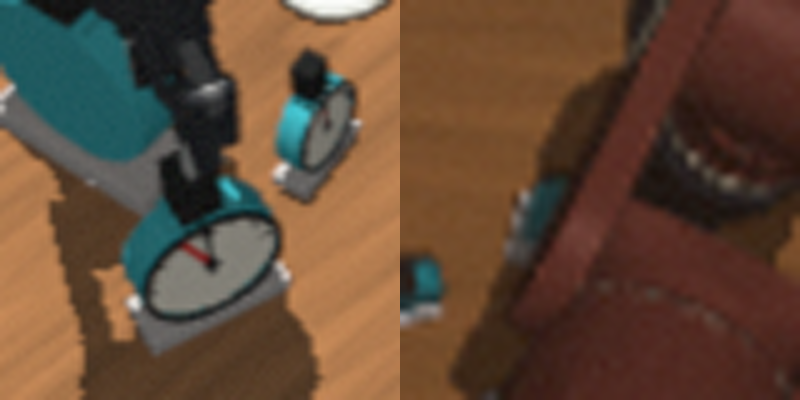

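The fingers straddle the grip line, with the front finger at crop (215,110) and the grip at (190,185). I'll descend and close.

Emit:
apply_moves --targets '[{"translation":[0,0,0.2],"twist":0,"hand":0.7},{"translation":[0,0,0.2],"twist":0,"hand":0.7},{"translation":[0,0,0.2],"twist":0,"hand":0.7},{"translation":[0,0,0],"twist":0,"hand":0.7},{"translation":[0,0,0],"twist":0,"hand":0},{"translation":[0,0,0],"twist":0,"hand":0},{"translation":[0,0,0],"twist":0,"hand":0},{"translation":[0,0,0],"twist":0,"hand":0}]'

```text
time: 4.9
tool_pos: [0.5778, -0.2209, 0.126]
tool_rot: [0.002, 0.806, 0.592, 0.001]
contact_force: [1.9, -0.5, 5.0]
gripper_width: 0.273
grasp_force: 60.4
```

Emit:
apply_moves --targets '[{"translation":[0,0,-0.2],"twist":0,"hand":0},{"translation":[0,0,-0.4],"twist":0,"hand":0},{"translation":[0,0,-0.5],"twist":0,"hand":0},{"translation":[0,0,-0.5],"twist":0,"hand":0},{"translation":[0,0,-0.5],"twist":0,"hand":0},{"translation":[0,0,-0.4],"twist":0,"hand":0},{"translation":[0,0,-0.2],"twist":0,"hand":0},{"translation":[0,0,0],"twist":0,"hand":0}]'

```text
time: 5.7
tool_pos: [0.5769, -0.2202, 0.3974]
tool_rot: [0.003, 0.806, 0.592, 0.001]
contact_force: [-0.4, -0.2, -3.6]
gripper_width: 0.268
grasp_force: 59.5
```

Run:
```python
from fit import *
st=state();print(st['tool_rot'],st['tool_pos'],st['time'],st['contact_force'],st['ft_torque'],st['joint_pos'])
g=proj("scene",[np.array(st['tool_pos'])-[0,0,.07]])[0].astype(int);print(g)
s=grab_frame("scene")
for q in("pointer_tip","set_tip","gauge"):
    for r in recognise("scene",q)[:2]: print(q,r['score'],r['point'],proj("scene",r['point'])[0])
u,v=g; u0,v0=u-30,v-30
cv2.imwrite('pics/held.png',cv2.resize(s[v0:v0+60,u0:u0+60],(600,600),interpolation=cv2.INTER_CUBIC)[:,:,::-1]);print(u0,v0)
```

```text
[0.0028 0.8057 0.5923 0.0014] [ 0.5769 -0.2202  0.3974] 5.7 [-0.3996 -0.162  -3.5986] [ 0.0058 -0.0543  0.0233] [-0.4852 -0.0138  1.4442  0.0001  1.7049 -0.1822]
[208 213]
gauge 0.73 [0.462, -0.2074, 0.0796] [195.4649 247.348 ]
gauge 0.72 [0.588, -0.229, 0.3265] [208.9888 217.9008]
178 183
```

View pics/held.png

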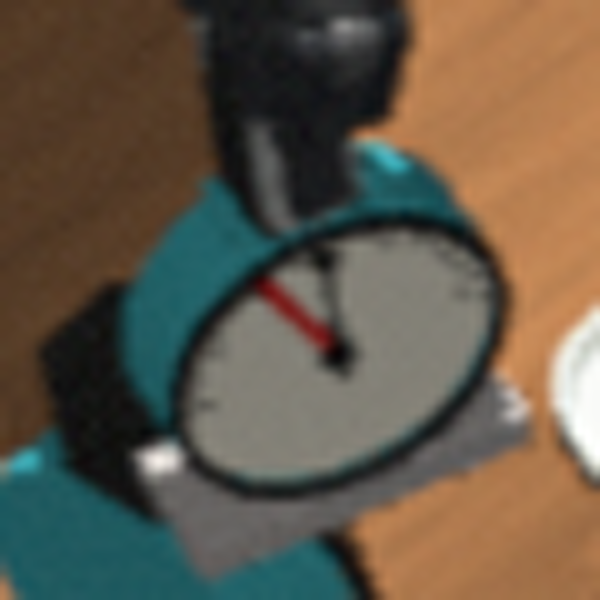

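Run:
```python
from fit import *
st=state();P=np.array(st['tool_pos'])
P0=lambda u,v:np.array([178+u/10-.45,183+v/10-.45])
c,red,ptr=P0(338,353),P0(262,285),P0(322,256)
print(proj("scene",P+Rz(-.3)@[.014,0,-.072])[0],c)
for yaw in(-.26,-.30,-.34):
    R=Rz(yaw);C=P+R@[.014,0,-.072];b=proj("scene",C)[0]
    th=np.radians(np.arange(-20,45,.5)); D=np.array([proj("scene",C+R@[0,-.036*np.sin(t),.036*np.cos(t)])[0]-b for t in th])
    an=np.arctan2(D[:,0],-D[:,1])
    for q in(red,ptr):
        d=q-c; i=np.argmin(abs(an-np.arctan2(d[0],-d[1]))); print(yaw,np.degrees(th[i]),np.linalg.norm(d),np.linalg.norm(D[i]))
```

```text
[211.3499 219.3684] [211.35 217.85]
-0.26 25.0 10.198039027185594 10.046887969449426
-0.26 0.0 9.8310731865855 10.381435113939297
-0.3 25.0 10.198039027185594 10.247143583994603
-0.3 0.0 9.8310731865855 10.381983363058248
-0.34 25.5 10.198039027185594 10.47018968623357
-0.34 0.0 9.8310731865855 10.382580898338958
```

Step 1 is met, and the red hand reads about 25°. Tool tilt can't be commanded, so the gauge must be pivoted inside the pads, whose closing axis lies along gauge x. I'll do this by pressing the shoe's -y end on the tip box's edge, since that box is heavy and level. First I'll measure the box.

Run:
```python
from fit import *
t=grab_frame("top")
for q in("tip_box",):
  for r in regions_of("top",q)[:2]:
    m=r['pixels'];v,u=np.nonzero(m); box=cv2.boxPoints(cv2.minAreaRect(np.stack([u,v],1).astype(np.int32)))
    print(r['score'],len(u)); print(np.array([onz("top",b,.059) for b in box]))
print(np.array([onz("top",p,.10) for p in [(230,142),(229,127),(226,135)]]))
print(onz("top",(191,144),.05))
cv2.imwrite('pics/box.png',cv2.resize(t[100:240,190:330],(700,700),interpolation=cv2.INTER_CUBIC)[:,:,::-1])
```

```text
0.71 714
[[0.8301 0.2678 0.059 ]
 [0.8451 0.143  0.059 ]
 [0.7434 0.1311 0.059 ]
 [0.7287 0.2543 0.059 ]]
[[0.8797 0.2622 0.1   ]
 [0.944  0.268  0.1   ]
 [0.9095 0.2791 0.1   ]]
[0.8906 0.4297 0.05  ]
```

View pics/box.png

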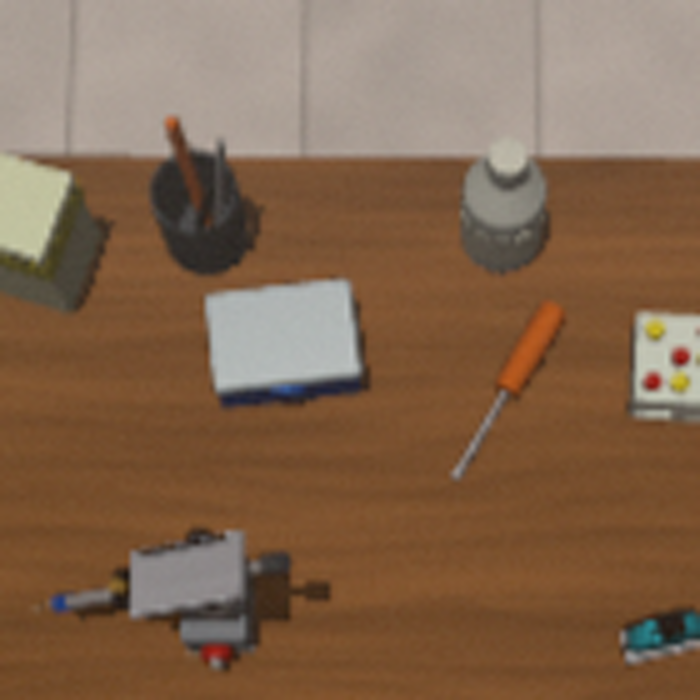

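The box's top -x edge runs (233,178) to (262,175), at x ≈ 0.745. I'll use that edge with gauge +y pointing to -x. Move there, then twist.

Emit:
apply_moves --targets '[{"translation":[0.3,0,0],"twist":0,"hand":0},{"translation":[0.5,0.02,0],"twist":0,"hand":0},{"translation":[0.5,0.02,0],"twist":0,"hand":0},{"translation":[0.5,0.02,0],"twist":0,"hand":0},{"translation":[0.5,0.02,0],"twist":0,"hand":0},{"translation":[0.5,0.02,0],"twist":0,"hand":0},{"translation":[0.5,0.02,0],"twist":0,"hand":0},{"translation":[0.5,0.01,0],"twist":0,"hand":0}]'

```text
time: 6.8
tool_pos: [0.7021, 0.1406, 0.3912]
tool_rot: [-0.001, 0.806, 0.592, -0.001]
contact_force: [1.0, -0.8, -3.3]
gripper_width: 0.269
grasp_force: 59.3
```

Emit:
apply_moves --targets '[{"translation":[0.33,0,0],"twist":-1,"hand":0},{"translation":[0,0,0],"twist":-1,"hand":0},{"translation":[0,0,0],"twist":-1,"hand":0},{"translation":[0,0,0],"twist":-1,"hand":0},{"translation":[0,0,0],"twist":-1,"hand":0},{"translation":[0,0,0],"twist":-1,"hand":0},{"translation":[0,0,0],"twist":-1,"hand":0},{"translation":[0,0,0],"twist":-1,"hand":0}]'

```text
time: 7.6
tool_pos: [0.7115, 0.1701, 0.391]
tool_rot: [-0.001, 0.51, 0.86, -0.001]
contact_force: [-0.4, -0.2, -3.7]
gripper_width: 0.269
grasp_force: 59.8
```

Emit:
apply_moves --targets '[{"translation":[0,0,0],"twist":-1,"hand":0},{"translation":[0,0,0],"twist":-1,"hand":0},{"translation":[0,0,0],"twist":-1,"hand":0},{"translation":[0,0,0],"twist":-1,"hand":0},{"translation":[0,0,0],"twist":-1,"hand":0},{"translation":[0,0,0],"twist":-1,"hand":0},{"translation":[0,0,0],"twist":-1,"hand":0},{"translation":[0,0,0],"twist":-1,"hand":0}]'

```text
time: 8.4
tool_pos: [0.7115, 0.17, 0.391]
tool_rot: [-0.002, 0.134, 0.991, -0.0]
contact_force: [0.2, 0.6, -3.8]
gripper_width: 0.272
grasp_force: 59.8
```

Emit:
apply_moves --targets '[{"translation":[0,0,0],"twist":-1,"hand":0},{"translation":[0,0,0],"twist":-1,"hand":0},{"translation":[0,0,0],"twist":-1,"hand":0},{"translation":[0,0,0],"twist":0,"hand":0}]'

```text
time: 8.8
tool_pos: [0.7115, 0.1701, 0.3912]
tool_rot: [-0.002, -0.013, 1.0, -0.0]
contact_force: [0.6, -0.8, -4.7]
gripper_width: 0.272
grasp_force: 59.8
```

Run:
```python
from fit import *
st=state();print(st['tool_rot'],2*np.arctan2(st['tool_rot'][2],st['tool_rot'][1]),st['tool_pos'],st['time'],st['contact_force'],st['joint_pos'])
print(np.array([onz("top",b,.059) for b in [(233.4,177.6),(262,174.6)]]))
s=grab_frame("scene")
for r in regions_of("scene","gauge"):
    m=r['pixels'];v,u=np.nonzero(m);print(r['score'],u.mean(),v.mean(),len(u))
print(proj("scene",np.array(st['tool_pos'])-[0,0,.07]))
```

```text
[-0.0015 -0.013   0.9999 -0.0002] 3.167606183506254 [0.7115 0.1701 0.3912] 8.8 [ 0.6343 -0.7733 -4.6569] [ 0.133   0.2639  1.1529  0.      1.7279 -1.4638]
[[0.7439 0.2495 0.059 ]
 [0.7568 0.1343 0.059 ]]
0.82 242.68361581920905 254.25141242937852 354
0.73 354.57706766917295 164.85714285714286 1064
0.69 197.26201923076923 243.2361778846154 1664
[[353.6681 161.66  ]]
```

Emit:
apply_moves --targets '[{"translation":[-0.09,0,0.2],"twist":0,"hand":0},{"translation":[0,0,0.5],"twist":0,"hand":0},{"translation":[0,0,0.5],"twist":0,"hand":0},{"translation":[0,0,0.5],"twist":0,"hand":0},{"translation":[0,0,0.2],"twist":0,"hand":0},{"translation":[0,0,0.06],"twist":0,"hand":0},{"translation":[0,0,0],"twist":0,"hand":0}]'

```text
time: 9.6
tool_pos: [0.7203, 0.1702, 0.1951]
tool_rot: [-0.001, -0.013, 1.0, -0.0]
contact_force: [0.4, 0.4, -3.1]
gripper_width: 0.272
grasp_force: 59.7
```

Emit:
apply_moves --targets '[{"translation":[0,0,0.05],"twist":0,"hand":0},{"translation":[0,0,0.05],"twist":0,"hand":0},{"translation":[0,0,0],"twist":0,"hand":0}]'

```text
time: 9.9
tool_pos: [0.7212, 0.1704, 0.1882]
tool_rot: [0.001, -0.013, 1.0, 0.0]
contact_force: [-0.2, -0.5, -3.2]
gripper_width: 0.27
grasp_force: 59.8
```

Emit:
apply_moves --targets '[{"translation":[0,0,0.03],"twist":0,"hand":0},{"translation":[0,0,0.03],"twist":0,"hand":0},{"translation":[0,0,0],"twist":0,"hand":0}]'

```text
time: 10.2
tool_pos: [0.7215, 0.1705, 0.1849]
tool_rot: [0.001, -0.013, 1.0, 0.0]
contact_force: [-3.7, -0.2, 5.0]
gripper_width: 0.273
grasp_force: 60.9
```

Emit:
apply_moves --targets '[{"translation":[0.05,0,0.03],"twist":0,"hand":0},{"translation":[0.05,0,0.03],"twist":0,"hand":0},{"translation":[0.05,0,0.03],"twist":0,"hand":0},{"translation":[0,0,0],"twist":0,"hand":0}]'

```text
time: 10.6
tool_pos: [0.7096, 0.1704, 0.1805]
tool_rot: [0.007, -0.013, 1.0, 0.001]
contact_force: [-1.2, -0.4, 12.8]
gripper_width: 0.271
grasp_force: 62.9
```

Emit:
apply_moves --targets '[{"translation":[0.05,0,0.025],"twist":0,"hand":0},{"translation":[0.05,0,0.025],"twist":0,"hand":0},{"translation":[0.05,0,0.025],"twist":0,"hand":0},{"translation":[0.05,0,0.025],"twist":0,"hand":0},{"translation":[0,0,0],"twist":0,"hand":0}]'

```text
time: 11.1
tool_pos: [0.689, 0.1698, 0.1697]
tool_rot: [0.006, -0.013, 1.0, 0.001]
contact_force: [-3.2, -1.8, 11.6]
gripper_width: 0.269
grasp_force: 65.5
```

```bash
cat > look.py <<'E'
from fit import *
import sys
n,cam,du,dv,w=sys.argv[1],sys.argv[2],int(sys.argv[3]),int(sys.argv[4]),int(sys.argv[5])
st=state();print(st['time'],st['tool_pos'],st['contact_force'])
u,v=proj(cam,np.array(st['tool_pos'])-[0,0,.05])[0].astype(int)
f=grab_frame(cam);u0,v0=u-w+du,v-w+dv
cv2.imwrite('pics/'+n,cv2.resize(f[v0:v0+2*w,u0:u0+2*w],(600,600),interpolation=cv2.INTER_CUBIC)[:,:,::-1]);print(u0,v0,600/(2*w))
E
python3 look.py tilt1.png scene 0 0 40
```

```text
11.1 [0.689  0.1698 0.1697] [-3.1559 -1.846  11.5672]
299 168 7.5
```

View pics/tilt1.png

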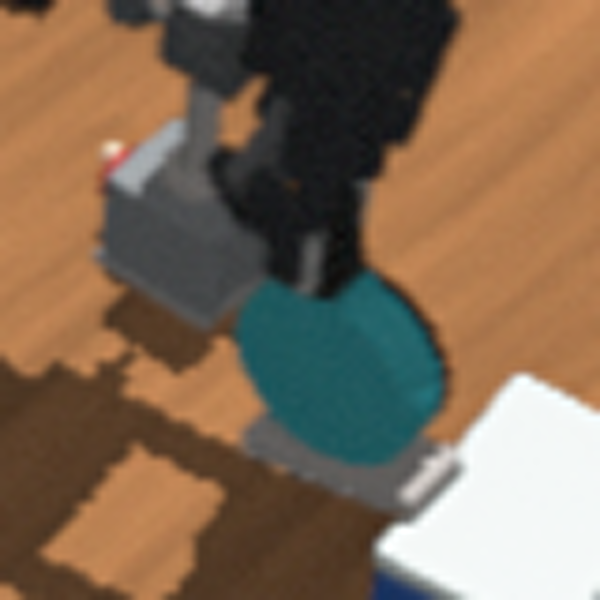

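The gauge pivots in the pads: the shoe at crop (340,470) is tilted by about 16–17°. I'll continue to about 25–26°.

Emit:
apply_moves --targets '[{"translation":[0.05,0,0.035],"twist":0,"hand":0},{"translation":[0.05,0,0.035],"twist":0,"hand":0},{"translation":[0.05,0,0.035],"twist":0,"hand":0},{"translation":[0,0,0],"twist":0,"hand":0}]'

```text
time: 11.55
tool_pos: [0.6735, 0.1695, 0.1582]
tool_rot: [0.005, -0.013, 1.0, 0.001]
contact_force: [-3.4, -1.1, 10.9]
gripper_width: 0.275
grasp_force: 67.3
```

Emit:
apply_moves --targets '[{"translation":[0,0,-0.3],"twist":0,"hand":0},{"translation":[0,0,-0.5],"twist":0,"hand":0},{"translation":[0,0,-0.5],"twist":0,"hand":0},{"translation":[0,0,-0.5],"twist":1,"hand":0},{"translation":[0,0,-0.4],"twist":1,"hand":0},{"translation":[0,0,0],"twist":1,"hand":0},{"translation":[0,0,0],"twist":1,"hand":0},{"translation":[0,0,0],"twist":1,"hand":0}]'

```text
time: 12.35
tool_pos: [0.6708, 0.1691, 0.3727]
tool_rot: [0.0, 0.237, 0.972, 0.0]
contact_force: [0.4, 0.4, -4.0]
gripper_width: 0.273
grasp_force: 65.3
```

Emit:
apply_moves --targets '[{"translation":[0,0,0],"twist":1,"hand":0},{"translation":[0,0,0],"twist":1,"hand":0},{"translation":[0,0,0],"twist":1,"hand":0},{"translation":[0,0,0],"twist":1,"hand":0},{"translation":[0,0,0],"twist":1,"hand":0},{"translation":[0,0,0],"twist":1,"hand":0},{"translation":[0,0,0],"twist":1,"hand":0},{"translation":[0,0,0],"twist":1,"hand":0}]'

```text
time: 13.15
tool_pos: [0.6707, 0.1691, 0.372]
tool_rot: [0.0, 0.596, 0.803, 0.0]
contact_force: [1.2, -0.1, -2.8]
gripper_width: 0.269
grasp_force: 65.3
```

Emit:
apply_moves --targets '[{"translation":[0,0,0],"twist":1,"hand":0},{"translation":[0,0,0],"twist":1,"hand":0},{"translation":[0,0,0],"twist":1,"hand":0},{"translation":[0,0,0],"twist":0,"hand":0},{"translation":[0,0,0],"twist":0,"hand":0}]'

```text
time: 13.65
tool_pos: [0.6708, 0.169, 0.372]
tool_rot: [0.0, 0.707, 0.707, 0.0]
contact_force: [-0.2, -0.6, -3.8]
gripper_width: 0.273
grasp_force: 65.3
```

```bash
cat > red.py <<'E'
from fit import *
def red(f=None):
    st=state();P=np.array(st['tool_pos'])
    f=grab_frame("scene") if f is None else f
    m=np.zeros(f.shape[:2],bool)
    u,v=proj("scene",P-[0,0,.07])[0].astype(int); m[v-22:v+22,u-22:u+22]=1
    a=f.astype(int); w=np.clip(a[...,0]-np.maximum(a[...,1],a[...,2])-30,0,None)*m
    # ignore wood-coloured: need g~b
    w=w*(abs(a[...,1]-a[...,2])<25)
    V,U=np.nonzero(w>20)
    if len(U)<4: return st,None,None,len(U)
    W=w[V,U].astype(float);c=np.array([np.average(U,weights=W),np.average(V,weights=W)])
    d=np.stack([U,V],1)-c; C=(d*W[:,None]).T@d/W.sum(); ev,E=np.linalg.eigh(C); e=E[:,1]; e=e*-np.sign(e[1])
    return st,c,(e,np.sqrt(ev)),len(U)
if __name__=="__main__":
    st,c,e,n=red();rot=st['tool_rot'];tx=2*np.arctan2(rot[2],rot[1]);print(st['time'],st['tool_pos'],'toolx',tx,n,c,e)
    R=Rz(tx-np.pi/2);C=np.array(st['tool_pos'])+[0,0,-.072]+R@[.013,0,0]
    b=proj("scene",C)[0]
    th=np.radians(np.arange(-30,40,.5)); D=np.array([proj("scene",C+R@[0,-.03*np.sin(t),.03*np.cos(t)])[0]-b for t in th])
    an=np.arctan2(D[:,0],-D[:,1]); i=np.argmin(abs(an-np.arctan2(e[0][0],-e[0][1]))); print('red hand vs vertical deg',np.degrees(th[i]))
E
python3 red.py
```

```text
13.65 [0.6708 0.169  0.372 ] toolx 1.5698667896588203 0 None NoneTraceback (most recent call last):
  File "red.py", line 20, in <module>
    an=np.arctan2(D[:,0],-D[:,1]); i=np.argmin(abs(an-np.arctan2(e[0][0],-e[0][1]))); print('red hand vs vertical deg',np.degrees(th[i]))
                                                                 ~^^^
TypeError: 'NoneType' object is not subscriptable
```

```bash
sed -i 's/P-\[0,0,.07\])/P-[0,.029,.065])/; s/+\[0,0,-.072\]/+[0,-.029,-.066]/; s/-30,0,None/-20,0,None/' red.py; python3 red.py; python3 look.py tilt2.png scene -5 5 25
```

```text
13.7 [0.6708 0.169  0.3719] toolx 1.569497756665951 1 None None
13.75 [0.6708 0.1691 0.3719] [ 0.4747  0.2383 -3.2373]
311 134 12.0Traceback (most recent call last):
  File "red.py", line 20, in <module>
    an=np.arctan2(D[:,0],-D[:,1]); i=np.argmin(abs(an-np.arctan2(e[0][0],-e[0][1]))); print('red hand vs vertical deg',np.degrees(th[i]))
                                                                 ~^^^
TypeError: 'NoneType' object is not subscriptable
```

View pics/tilt2.png

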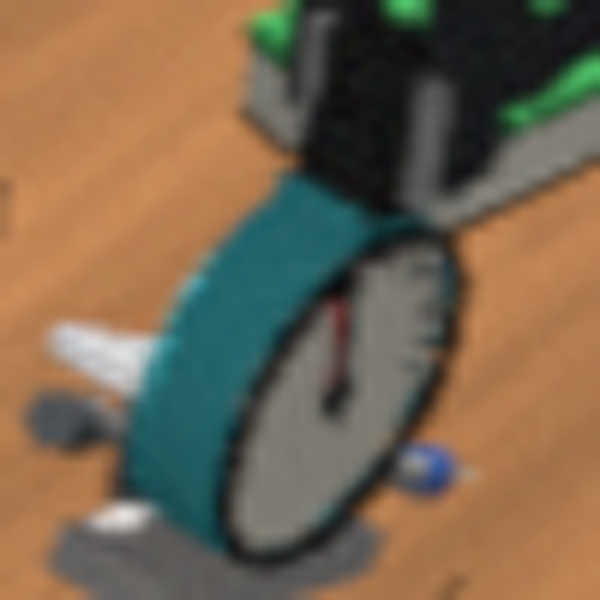

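The red hand at crop (340,320) lies under the black pointer, so the tilt in the grip already matches. I'll go over the plate.

Emit:
apply_moves --targets '[{"translation":[0.3,0,0],"twist":0,"hand":0},{"translation":[0.5,0,0],"twist":0,"hand":0},{"translation":[0.4,0,0],"twist":0,"hand":0},{"translation":[0.25,-0.2,0],"twist":0,"hand":0},{"translation":[0,-0.4,0],"twist":0,"hand":0},{"translation":[0,-0.3,0],"twist":0,"hand":0},{"translation":[0,-0.135,0],"twist":0,"hand":0},{"translation":[0,0,0],"twist":0,"hand":0}]'

```text
time: 14.6
tool_pos: [0.5666, 0.3147, 0.3727]
tool_rot: [0.0, 0.708, 0.707, 0.001]
contact_force: [0.8, 0.3, -4.2]
gripper_width: 0.276
grasp_force: 65.4
```

Emit:
apply_moves --targets '[{"translation":[0,0,0.2],"twist":0,"hand":0},{"translation":[0,0,0.25],"twist":0,"hand":0},{"translation":[0,0,0.1],"twist":0,"hand":0},{"translation":[0,0,0],"twist":0,"hand":0}]'

```text
time: 15.0
tool_pos: [0.5677, 0.3136, 0.3139]
tool_rot: [-0.001, 0.708, 0.706, -0.002]
contact_force: [-1.1, -0.4, -3.8]
gripper_width: 0.269
grasp_force: 65.3
```

Run:
```python
from fit import *
s=state();print(s['time'],s['tool_pos'],s['contact_force'],s['ft_torque'],2*np.arctan2(s['tool_rot'][2],s['tool_rot'][1]))
# tilt from turquoise rim/shoe: gauge mask centroid vs model
grab_frame("scene")
for r in regions_of("scene","gauge")[:3]:
    v,u=np.nonzero(r['pixels']);print(round(r['score'],2),u.min(),u.max(),v.min(),v.max(),u.mean(),v.mean())
P=np.array(s['tool_pos'])-[0,0,.003];R=Rx(-.436)
print(proj("scene",P+R@[.013,0,-.069]),proj("scene",P+R@[.018,-.044,-.123]),proj("scene",P+R@[.018,.044,-.123]))
```

```text
15.0 [0.5677 0.3136 0.3139] [-1.1011 -0.4327 -3.8093] [ 0.1055  0.0468 -0.049 ] 1.5670836016810232
0.68 235 251 240 268 242.6984126984127 254.66349206349207
0.63 177 220 212 272 197.22504767959313 243.09027336300065
0.55 320 349 114 159 336.186889818689 139.96652719665272
[[338.7299 141.6244]] [[326.1249 159.8172]] [[341.0763 156.5521]]
```

Emit:
apply_moves --targets '[{"translation":[-0.03,0,0.1],"twist":0,"hand":0},{"translation":[-0.03,0,0.1],"twist":0,"hand":0},{"translation":[-0.03,0,0.06],"twist":0,"hand":0},{"translation":[0,0,0.03],"twist":0,"hand":0},{"translation":[0,0,0],"twist":0,"hand":0},{"translation":[0,0,0],"twist":0,"hand":0}]'

```text
time: 15.7
tool_pos: [0.5676, 0.3056, 0.288]
tool_rot: [-0.0, 0.708, 0.706, 0.0]
contact_force: [-1.5, 1.1, -3.2]
gripper_width: 0.27
grasp_force: 65.5
```

Emit:
apply_moves --targets '[{"translation":[-0.01,0,0.03],"twist":0,"hand":0},{"translation":[0,0,0.03],"twist":0,"hand":0},{"translation":[0,0,0],"twist":0,"hand":0}]'

```text
time: 16.0
tool_pos: [0.5679, 0.3042, 0.2815]
tool_rot: [0.0, 0.708, 0.706, 0.0]
contact_force: [0.8, 0.1, -1.5]
gripper_width: 0.272
grasp_force: 65.7
```

Emit:
apply_moves --targets '[{"translation":[0,0,0.03],"twist":0,"hand":0},{"translation":[0,0,0],"twist":0,"hand":0},{"translation":[0,0,0],"twist":0,"hand":0}]'

```text
time: 16.3
tool_pos: [0.5681, 0.3047, 0.2811]
tool_rot: [0.0, 0.708, 0.706, 0.001]
contact_force: [-2.2, 0.9, 5.6]
gripper_width: 0.273
grasp_force: 66.6
```

Contact came at the predicted height, with about 9 N of press. I'll let the pointer calm, then look.

Emit:
apply_moves --targets '[{"translation":[0,0,0],"twist":0,"hand":0},{"translation":[0,0,0],"twist":0,"hand":0},{"translation":[0,0,0],"twist":0,"hand":0},{"translation":[0,0,0],"twist":0,"hand":0},{"translation":[0,0,0],"twist":0,"hand":0},{"translation":[0,0,0],"twist":0,"hand":0},{"translation":[0,0,0],"twist":0,"hand":0},{"translation":[0,0,0],"twist":0,"hand":0}]'

```text
time: 17.1
tool_pos: [0.5681, 0.3047, 0.2811]
tool_rot: [0.0, 0.708, 0.706, 0.001]
contact_force: [-1.8, 0.7, 6.0]
gripper_width: 0.27
grasp_force: 66.6
```

```bash
python3 look.py fin.png scene -3 8 24
python3 - <<'E'
from fit import *
# predicted crop pixels of plate corners, shoe corners, capillary tip at tilt .436
O=np.array([.5673,.2442,.15]);R=Rz(-.004)@Rx(-.436)
st=state();P=np.array(st['tool_pos'])-[0,0,.003]
u,v=proj("scene",np.array(st['tool_pos'])-[0,0,.05])[0].astype(int);o=np.array([u-27,v-16])
f=lambda p:((proj("scene",p)[0]-o)*12.5).round().tolist()
for n,p in dict(pn=[.025,.056,.018],pt=[.025,-.056,.018],cap=[0,.186,0]).items(): print(n,f(O+R@p))
for n,p in dict(sn=[.018,.044,-.123],st=[.018,-.044,-.123],c=[.013,0,-.069]).items(): print(n,f(P+Rx(-.436)@p))
E
```

```text
17.1 [0.5681 0.3047 0.2811] [-1.7785  0.7418  6.0497]
312 125 12.5
pn [371.0, 517.0]
pt [133.0, 576.0]
cap [517.0, 473.0]
sn [330.0, 509.0]
st [144.0, 554.0]
c [299.0, 329.0]
```

View pics/fin.png

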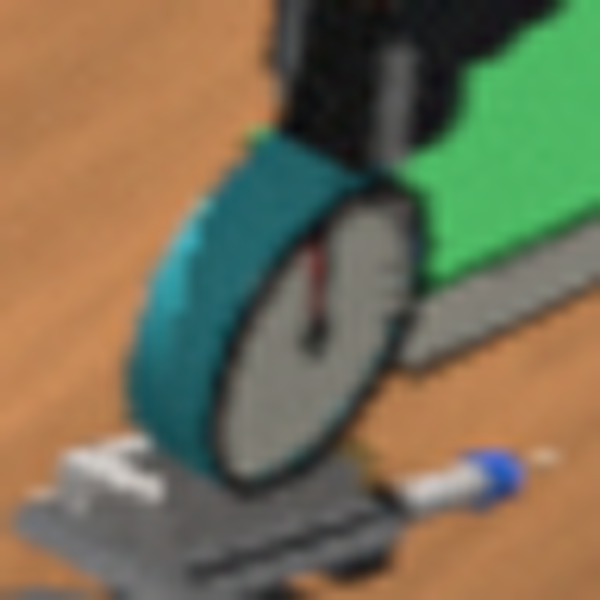

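The view shows the gauge seated on the plate, with the red hand at crop (318,280) next to the pointer, tip near (312,245). The thumb screw at (360,455) is clear. I'll check the seating and hand angles numerically.

Run:
```python
from fit import *
f=grab_frame("scene").astype(int); st=state(); print(st['time'],st['contact_force'])
O=np.array([.5673,.2442,.15])
for t in(.30,.36,.40,.436,.48):
    R=Rz(-.004)@Rx(-t); a,b,c=[proj("scene",O+R@np.array(p))[0] for p in([.025,.056,.018],[.025,-.056,.018],[0,.186,0])]
    d=a-b; print(t,'edge slope',-d[1]/d[0],'cap crop',(c-[312,125])*12.5,'edge',(b-[312,125])*12.5,(a-[312,125])*12.5)
C=np.array(st['tool_pos'])-[0,0,.003]+Rx(-.436)@[.013,0,-.069]
b=proj("scene",C)[0]
for t in(-8,-4,0,4,8):
    a=np.radians(t);print(t,(proj("scene",C+[0,-.036*np.sin(a),.036*np.cos(a)])[0]-b)*12.5)
print('r-g');print((f[...,0]-f[...,1])[141:156,332:343]);print('sum');print(f.sum(2)[141:156,332:343])
```

```text
17.2 [-2.2016  0.5324  5.5581]
0.3 edge slope 0.43340451169202365 cap crop [547.5931 392.9838] edge [118.1203 604.5384] [375.2126 493.1134]
0.36 edge slope 0.3545400899593778 cap crop [534.6858 428.0307] edge [124.5718 591.7371] [373.5415 503.4674]
0.4 edge slope 0.2989776347633046 cap crop [525.4383 451.4987] edge [129.0993 583.2235] [372.1507 510.5566]
0.436 edge slope 0.24658182475950333 cap crop [516.6901 472.6633] edge [133.3214 575.5899] [370.7124 517.0536]
0.48 edge slope 0.17900527191072355 cap crop [505.4669 498.5562] edge [138.6625 566.3136] [368.718  525.1324]
-8 [  27.562  -122.5838]
-4 [  21.286  -118.6816]
0 [  14.8917 -114.1821]
4 [   8.4116 -109.1066]
8 [   1.8792 -103.4799]
r-g
[[-65 -63 -65 -63 -64 -55 -29   0   3   0   1]
 [-65 -65 -68 -66 -52 -24   1   3   2   1   2]
 [-66 -68 -66 -52 -24  -1   1   3   1   3   3]
 [-66 -64 -53 -23  13  19   2   2   1   2   2]
 [-66 -57 -27   4  23  37   4   1   1   2   0]
 [-56 -32  -3   4  21  43   5   0   2   0   2]
 [-39  -6   2   3  13  31   3   0   3   2   1]
 [-19   3   1   2  13  24   2  -1   1   2   0]
 [ -1   2   2   3  1
[... 319 characters left out ...]
 248 243 241 233 189 138 128 182 195 202]
 [251 249 238 230 188 114 129 223 300 343 318]
 [246 249 235 183 117  56 183 309 355 361 355]
 [252 245 201 115 123 121 231 356 364 360 356]
 [244 214 136 179 246 199 248 357 364 363 361]
 [243 175 156 273 305 194 249 359 360 357 336]
 [232 155 232 342 311 201 278 357 366 360 355]
 [168 180 311 360 312 229 302 367 366 359 343]
 [154 264 353 365 308 234 307 357 361 360 352]
 [223 344 367 358 290 171 288 359 364 362 314]
 [277 356 365 334 232 120 255 356 359 361 311]
 [348 365 357 314 196 174 297 358 364 355 290]
 [357 362 361 350 281 250 349 360 367 323 205]
 [365 356 358 358 345 345 356 366 351 271 138]
 [366 362 359 366 364 362 363 363 312 199 191]]
```

The head seems to sit at about 0.37–0.40 rad, and red shows slightly left of the pointer. The hand angles are too coarse to trust from here. I have time, so I'll lift and turn the dial to the camera up close for a proper numeric reading.

Emit:
apply_moves --targets '[{"translation":[0.08,0,-0.2],"twist":0,"hand":0},{"translation":[0,0,-0.5],"twist":0,"hand":0},{"translation":[0,0,-0.5],"twist":1,"hand":0},{"translation":[0,0,-0.5],"twist":1,"hand":0},{"translation":[0,0,-0.5],"twist":1,"hand":0},{"translation":[0,0,-0.5],"twist":1,"hand":0},{"translation":[0,0,-0.5],"twist":1,"hand":0},{"translation":[0,0,0],"twist":1,"hand":0}]'

```text
time: 18.0
tool_pos: [0.5673, 0.3121, 0.6083]
tool_rot: [0.001, 0.886, 0.463, 0.007]
contact_force: [-0.2, 0.4, -2.4]
gripper_width: 0.275
grasp_force: 65.6
```

Emit:
apply_moves --targets '[{"translation":[0,0,0],"twist":1,"hand":0},{"translation":[-0.35,0.35,0],"twist":0,"hand":0},{"translation":[-0.35,0.35,0],"twist":0,"hand":0},{"translation":[-0.35,0.35,0],"twist":0,"hand":0},{"translation":[-0.35,0.35,0],"twist":0,"hand":0},{"translation":[-0.35,0.35,0],"twist":0,"hand":0},{"translation":[-0.35,0.35,0],"twist":0,"hand":0},{"translation":[-0.35,0.35,0],"twist":0,"hand":0}]'

```text
time: 18.8
tool_pos: [0.5964, -0.0349, 0.5976]
tool_rot: [-0.001, 0.907, 0.421, -0.0]
contact_force: [0.1, 0.2, -3.9]
gripper_width: 0.267
grasp_force: 65.4
```

Emit:
apply_moves --targets '[{"translation":[0,0,0],"twist":0,"hand":0},{"translation":[0,0,0],"twist":0,"hand":0},{"translation":[0,0,0],"twist":0,"hand":0},{"translation":[0,0,0],"twist":0,"hand":0},{"translation":[0,0,0],"twist":0,"hand":0},{"translation":[0,0,0],"twist":0,"hand":0},{"translation":[0,0,0],"twist":0,"hand":0},{"translation":[0,0,0],"twist":0,"hand":0}]'

```text
time: 19.6
tool_pos: [0.5962, -0.0327, 0.5989]
tool_rot: [0.0, 0.907, 0.421, 0.0]
contact_force: [-0.4, 0.1, -3.7]
gripper_width: 0.268
grasp_force: 65.2
```

```bash
cat > rect.py <<'E'
from fit import *
# rectify the dial plane: 1 px = 1 mm, world up = up
def rect(th=.40,show=True):
    st=state();rot=st['tool_rot'];tx=2*np.arctan2(rot[2],rot[1]);R=Rz(tx-np.pi/2)
    P=np.array(st['tool_pos'])-[0,0,.003]; C=P+R@Rx(-th)@[.013,0,-.069]
    q=np.array([[-.04,.04],[.04,.04],[.04,-.04],[-.04,-.04]])
    src=np.array([proj("scene",C+R@[0,a,b])[0] for a,b in q],np.float32)
    dst=np.array([[0,0],[80,0],[80,80],[0,80]],np.float32)
    f=grab_frame("scene"); g=cv2.warpPerspective(f,cv2.getPerspectiveTransform(src,dst),(81,81),flags=cv2.INTER_CUBIC).astype(int)
    return st,src,g
if __name__=="__main__":
    st,src,g=rect();print(st['time'],st['tool_pos']);print(src)
    np.set_printoptions(linewidth=250)
    print('red');print((g[...,0]-g[...,1]).clip(-9,99)[0:56:2,24:64:2]);print('sum/10');print((g.sum(2)//10)[0:56:2,24:64:2])
E
python3 rect.py
```

```text
19.6 [ 0.5962 -0.0327  0.5989]
[[237.7588  99.789 ]
 [275.406   97.5928]
 [275.4086 127.9541]
 [239.9843 130.2291]]
red
[[-9 -9 -9 -9 -9 -4  1  8  2 -4 -4 -6 -9 -9 -9 -9 -9 -9 -9 -9]
 [-9 -5 -2 -1  2  7 35 69 54 15  1  3  4  5  2 -3 -9 -9 -9 -9]
 [ 3  3  3  3  3  3 42 99 90 25 -2  2  3  2  3  1 -3 -1 -5 -9]
 [ 4  2  2  3  1  0 29 95 88 27 -3  0  2  2  3  1  2  3  2 -2]
 [ 2  2  2  3  2  2 26 88 82 27 -1 -1  0  2  2  1  3  2  2  3]
 [ 3  3  3  4  2  2 21 81 80 34  4 -1  0  1  2  2  4  3  3  2]
 [ 2  2  3  3  1  3 19 79 84 48  8  0  3  3  2  3  4  3  3  2]
 [ 1  2  3  2  1  3 19 73 89 55 10 -1  2  2  3  3  2  2  2  4]
 [ 2  2  2  3  3  4 19 64 87 55  9 -1  2  2  1  3  3  2  3  3]
 [ 3  2  2  3  3  3 22 64 87 50  9  0  2  2  2  3  3  2  4  2]
 [ 3  2  1  3  1  4 24 65 90 45  6  0  2  3  3  3  3  3  3  3]
 [ 4  3  2  2  2  4 24 69 90 40  2  1  3  3  2  3  4  3  4  3]
 [ 3  3  3  3  1  4 23 65 84 32  2  0  3  3  2  2  3  3  4  1]
 [ 2  2  4  2  0  3 20 53 75 19  0  0  3  3  3  2  2  3  3  1]
 [ 3  2  2  2  1  3 18 51 75 13  1  1  3  3  3  2  2  3  3  3]
 [ 4  3  2  3  3  2 11 42 69  8  1 
[... 1856 characters left out ...]
39 39]
 [39 39 38 39 39 39 37 28 15 16 30 38 39 39 39 39 39 39 39 39]
 [38 39 39 39 39 38 31 19  9 12 28 38 39 39 39 39 38 38 38 38]
 [38 39 39 39 39 37 26 10  3  6 22 34 39 39 39 39 39 39 39 38]
 [39 39 38 39 39 37 25  9  1  4 17 31 38 38 39 39 39 39 39 39]
 [39 38 38 39 39 38 30 15  5  9 21 32 38 39 38 39 39 38 39 39]
 [39 38 39 39 39 39 36 25 14 16 28 36 39 39 38 39 39 38 38 39]
 [38 38 39 38 39 39 37 27 19 24 35 39 39 38 39 39 39 38 38 39]
 [38 38 39 39 39 39 37 30 26 33 39 39 39 39 40 39 38 38 38 38]
 [38 38 38 39 39 39 37 35 35 38 39 39 38 38 39 39 38 38 38 39]
 [39 38 38 38 39 39 38 37 37 39 39 39 39 39 38 39 39 38 39 39]
 [39 39 39 39 38 38 39 39 38 39 39 38 39 39 39 39 39 38 39 39]]
```

The pointer may still be swinging: it reads off vertical. I'll wait and re-read.

Emit:
apply_moves --targets '[{"translation":[0,0,0],"twist":0,"hand":0},{"translation":[0,0,0],"twist":0,"hand":0},{"translation":[0,0,0],"twist":0,"hand":0},{"translation":[0,0,0],"twist":0,"hand":0},{"translation":[0,0,0],"twist":0,"hand":0},{"translation":[0,0,0],"twist":0,"hand":0},{"translation":[0,0,0],"twist":0,"hand":0},{"translation":[0,0,0],"twist":0,"hand":0}]'

```text
time: 20.45
tool_pos: [0.5962, -0.033, 0.5988]
tool_rot: [-0.0, 0.907, 0.42, 0.0]
contact_force: [0.1, -0.2, -4.0]
gripper_width: 0.268
grasp_force: 65.2
```

Run:
```python
from rect import *
np.set_printoptions(linewidth=250)
G=[]
for i in range(8):
    st,src,g=rect(); G.append(g)
    row=g[8]; print(round(st['time'],2),'red r8',(row[30:56:2,0]-row[30:56:2,1]).tolist(),'sum',(row[30:56:2].sum(1)//10).tolist())
g=np.mean(G,0)
for r in(2,4,6,8,12,16,24,32): print(r,'red',(g[r,30:54:2,0]-g[r,30:54:2,1]).astype(int),'sum',(g[r,30:54:2].sum(1)//10).astype(int))
```

```text
20.45 red r8 [3, 2, 2, 5, 18, 8, -1, 0, 3, 3, 2, 3, 3] sum [36, 39, 37, 25, 10, 3, 11, 27, 37, 38, 36, 33, 31]
20.5 red r8 [3, 1, 1, 6, 28, 14, 1, 1, 1, 1, 2, 3, 2] sum [35, 38, 37, 26, 11, 2, 6, 18, 30, 37, 36, 32, 31]
20.55 red r8 [2, 3, 1, 5, 25, 16, 0, -1, 1, 2, 2, 2, 2] sum [36, 39, 36, 26, 10, 2, 6, 18, 30, 36, 36, 33, 31]
20.6 red r8 [3, 3, 1, 3, 19, 9, -1, 0, 2, 3, 2, 2, 3] sum [35, 39, 36, 25, 9, 2, 7, 20, 34, 39, 36, 33, 31]
20.65 red r8 [2, 3, 2, 4, 14, 5, -2, 1, 3, 3, 2, 1, 1] sum [36, 38, 37, 24, 10, 4, 13, 27, 36, 38, 36, 33, 32]
20.7 red r8 [3, 3, 2, 4, 11, 2, -2, 1, 2, 3, 2, 2, 2] sum [36, 39, 37, 24, 10, 5, 13, 26, 36, 39, 36, 33, 31]
20.75 red r8 [3, 3, 1, 6, 17, 4, -3, 0, 3, 3, 2, 2, 2] sum [35, 39, 37, 24, 9, 4, 12, 27, 36, 38, 36, 33, 31]
20.8 red r8 [2, 3, 1, 5, 18, 12, -1, -1, 3, 2, 2, 3, 2] sum [36, 39, 36, 24, 8, 2, 7, 21, 34, 38, 36, 32, 31]
2 red [ 0  0  1 25 56 49 16  1  4  3  2  0] sum [ 8 13 14  9  7  8 13 20 21 14 10 11]
4 red [ 2  2  5 30 68 58 16 -1  2  2  2  1] sum [21 28 28 19 11 11 20 34 38 29 24 25]
6 red [ 1  2  5 16 36 23  2  0  2  1  1  2] sum [32 39 36 24 11  6 15 31 37 34 32 32]
8 red [ 2  2  1  4 18  8 -1  0  2  2  2  2] sum [36 39 37 25 10  3  9 23 34 38 36 33]
12 red [ 2  1  1 15 59 30  2  0  2  2  2  2] sum [39 39 39 35 19 11 20 33 39 39 39 38]
16 red [ 2  2  2 18 62 35  6  0  1  2  3  2] sum [39 39 39 35 21 14 25 36 39 39 39 39]
24 red [ 2  1  3 20 49 36 10  2  1  2  2  2] sum [38 39 38 34 23 13 24 36 39 39 39 38]
32 red [ 2  2  3  9 24 38 10  2  1  2  3  2] sum [38 39 39 37 28 13 25 37 39 39 38 39]
```

After settling, red is only about 1.5–2° beyond the pointer, so the tilt is slightly low. I'll put it back on the plate and rock a little more while pressed there.

Emit:
apply_moves --targets '[{"translation":[0.35,-0.35,0],"twist":0,"hand":0},{"translation":[0.35,-0.35,0],"twist":0,"hand":0},{"translation":[0.35,-0.35,0],"twist":0,"hand":0},{"translation":[0.35,-0.35,0],"twist":0,"hand":0},{"translation":[0.35,-0.35,0],"twist":0,"hand":0},{"translation":[0.35,-0.35,0],"twist":0,"hand":0},{"translation":[0.35,-0.35,0],"twist":0,"hand":0},{"translation":[0,0,0],"twist":-1,"hand":0}]'

```text
time: 21.65
tool_pos: [0.5665, 0.3181, 0.5971]
tool_rot: [-0.001, 0.883, 0.47, -0.001]
contact_force: [1.0, -1.7, -4.5]
gripper_width: 0.274
grasp_force: 65.2
```

Emit:
apply_moves --targets '[{"translation":[0,0,0.4],"twist":-1,"hand":0},{"translation":[0,0,0.5],"twist":-1,"hand":0},{"translation":[0,0,0.5],"twist":-1,"hand":0},{"translation":[0,0,0.5],"twist":-1,"hand":0},{"translation":[0,0,0.4],"twist":-1,"hand":0},{"translation":[0,0,0.3],"twist":-1,"hand":0},{"translation":[0,0,0.2],"twist":0,"hand":0},{"translation":[0,0,0],"twist":0,"hand":0}]'

```text
time: 22.45
tool_pos: [0.566, 0.3116, 0.3135]
tool_rot: [-0.002, 0.708, 0.706, -0.004]
contact_force: [-0.6, -0.6, -5.1]
gripper_width: 0.271
grasp_force: 65.1
```

Emit:
apply_moves --targets '[{"translation":[-0.04,0.01,0.1],"twist":0,"hand":0},{"translation":[-0.04,0,0.1],"twist":0,"hand":0},{"translation":[-0.02,0,0.06],"twist":0,"hand":0},{"translation":[0,0,0.04],"twist":0,"hand":0},{"translation":[0,0,0.04],"twist":0,"hand":0},{"translation":[0,0,0],"twist":0,"hand":0},{"translation":[0,0,0],"twist":0,"hand":0}]'

```text
time: 23.15
tool_pos: [0.5688, 0.3025, 0.2852]
tool_rot: [0.0, 0.708, 0.706, 0.0]
contact_force: [0.4, 0.7, -1.7]
gripper_width: 0.271
grasp_force: 65.5
```

Emit:
apply_moves --targets '[{"translation":[0,0,0.03],"twist":0,"hand":0},{"translation":[0,0,0.03],"twist":0,"hand":0},{"translation":[0,0,0],"twist":0,"hand":0},{"translation":[0,0,0],"twist":0,"hand":0}]'

```text
time: 23.55
tool_pos: [0.569, 0.303, 0.2819]
tool_rot: [0.0, 0.708, 0.706, 0.002]
contact_force: [-2.4, 0.7, 6.3]
gripper_width: 0.272
grasp_force: 66.6
```

Emit:
apply_moves --targets '[{"translation":[0.03,0,0.015],"twist":0,"hand":0},{"translation":[0.03,0,0.015],"twist":0,"hand":0},{"translation":[0,0,0],"twist":0,"hand":0},{"translation":[0,0,0],"twist":0,"hand":0},{"translation":[0,0,0],"twist":0,"hand":0},{"translation":[0,0,0],"twist":0,"hand":0},{"translation":[0,0,0],"twist":0,"hand":0},{"translation":[0,0,0],"twist":0,"hand":0}]'

```text
time: 24.35
tool_pos: [0.5697, 0.3083, 0.2796]
tool_rot: [0.002, 0.708, 0.706, 0.002]
contact_force: [-0.8, 0.1, 7.2]
gripper_width: 0.269
grasp_force: 67.0
```

Emit:
apply_moves --targets '[{"translation":[0,0,0],"twist":0,"hand":0},{"translation":[0,0,0],"twist":0,"hand":0},{"translation":[0,0,0],"twist":0,"hand":0},{"translation":[0,0,0],"twist":0,"hand":0},{"translation":[0,0,0],"twist":0,"hand":0},{"translation":[0,0,0],"twist":0,"hand":0},{"translation":[0,0,0],"twist":0,"hand":0},{"translation":[0,0,0],"twist":0,"hand":0}]'

```text
time: 25.15
tool_pos: [0.5698, 0.3083, 0.2796]
tool_rot: [0.002, 0.708, 0.706, 0.002]
contact_force: [-1.8, -2.0, 7.3]
gripper_width: 0.272
grasp_force: 67.0
```

```bash
cat > chk.py <<'E'
from rect import *
np.set_printoptions(linewidth=250)
G=[];F=[]
for i in range(6):
    st,src,g=rect(.43); G.append(g); F.append(grab_frame("scene"))
g=np.mean(G,0);f=np.mean(F,0)
print(st['time'],st['tool_pos'],st['contact_force'])
for r in(0,2,4,6,8,12,16,24,32,38,40,42): print(r,'red',(g[r,26:54:2,0]-g[r,26:54:2,1]).astype(int),'sum',(g[r,26:54:2].sum(1)//10).astype(int))
# head: blue holder cap and plate edge
a=f; b=(a[...,2]-a[...,0]>60)&(a[...,2]-a[...,1]>50); V,U=np.nonzero(b[140:190,320:370]); print('blue',U.mean()+320,V.mean()+140,len(U))
O=np.array([.5673,.2442,.15])
for t in(.32,.36,.40,.44,.48):
    print(t,proj("scene",O+Rz(-.004)@Rx(-t)@[0,.15,0])[0].round(1),proj("scene",O+Rz(-.004)@Rx(-t)@[0,.186,0])[0].round(1))
E
python3 chk.py
```

```text
25.65 [0.5697 0.3084 0.2796] [-1.2447 -1.2784  7.8445]
0 red [-55 -49 -48 -47 -44 -47 -43 -39 -37 -31 -27 -23 -22 -23] sum [20 21 20 19 17 16 16 15 14 13 12 10  8  9]
2 red [-48 -43 -34 -33 -32 -31 -30 -27 -23 -18 -16 -12 -10 -10] sum [17 17 17 17 15 12 12 12 12 12 12 11 10  8]
4 red [-34 -31 -23 -18 -13 -17 -18 -13 -10  -7  -5  -2  -2  -3] sum [15 14 13 13 13 10  9  9 11 13 13 14 13 12]
6 red [-21 -18  -9  -4   0   1  -3  -5  -3   1   1   1   4   2] sum [15 13 12 12 11  9  7  7  9 13 15 17 18 18]
8 red [-9 -5  0  4 11 14  9  6  1  1  4  3  3  4] sum [14 14 14 14 13 10  8  7  9 12 17 20 22 23]
12 red [ 2  1  2 10 13 18 23 21 12  4  1  2  2  2] sum [18 20 21 23 24 23 18 15 13 14 18 22 27 30]
16 red [ 3  2  2  6 12 20 28 29 21 10  2  0  0  1] sum [27 30 31 32 32 30 27 24 23 21 22 25 29 33]
24 red [ 2  1  0  1  4  9 19 31 35 25 10  3  1  1] sum [34 36 36 36 35 33 29 24 21 21 23 27 32 36]
32 red [ 1  1  0  0  3  6 12 20 24 23 13  2 -1  0] sum [37 36 36 36 34 34 31 26 23 22 24 27 30 33]
38 red [ 1  1  1  1  1  1  2  5 14 21 19  7  0  0] sum [36 36 35 35 32 27 25 22 18 17 21 26 31 34]
40 red [ 2  1  1  1  1  1  1  1  5 12 14  9  0  0] sum [36 36 36 35 33 27 23 19 16 14 17 23 29 33]
42 red [ 1  2  2  2  1  1  1  1  1  4  7  6  1 -1] sum [36 36 35 36 35 31 24 18 14 13 14 19 26 31]
blue 351.3333333333333 161.66666666666666 6
0.32 [349.9 159.6] [355.5 157.4]
0.36 [349.3 161.2] [354.8 159.2]
0.4 [348.7 162.7] [354.  161.1]
0.44 [348.1 164.2] [353.3 163. ]
0.48 [347.4 165.8] [352.4 164.9]
```

Run:
```python
from fit import *
a=cv2.imread('pics/fin.png')[:,:,::-1].astype(float); 
f=np.mean([grab_frame("scene").astype(float) for _ in range(4)],0)
b=cv2.resize(np.clip(f[125:173,312:360],0,255).astype(np.uint8),(600,600),interpolation=cv2.INTER_CUBIC).astype(float)
for n,x in(('before',a),('now',b)):
    w=np.clip(x[...,2]-np.maximum(x[...,0],x[...,1])-30,0,None);w[:420]=0;w[:,:440]=0
    V,U=np.nonzero(w);W=w[V,U];print(n,'blue crop',np.average(U,weights=W),np.average(V,weights=W),len(U))
    r=np.clip(x[...,0]-x[...,1]-8,0,None)*(abs(x[...,1]-x[...,2])<25);m=np.zeros_like(r);m[220:360,270:370]=1;r*=m
    for k in range(225,345,12):
        s=r[k:k+12].sum(0); d=np.clip(330-x[k:k+12].sum(2).mean(0),0,None)*m[k]
        d[:290]=0
        if s.sum()>50: print(k,'red col',round(np.average(np.arange(600),weights=s),1),'amt',int(s.sum()/12),'dark col',round(np.average(np.arange(600),weights=d),1) if d.sum() else None)
print(state()['time'])
```

```text
before blue crop 499.19828186672856 468.8883635519345 1435
237 red col 314.3 amt 190 dark col 310.0
249 red col 313.9 amt 522 dark col 310.4
261 red col 314.5 amt 637 dark col 315.3
273 red col 315.9 amt 397 dark col 320.3
285 red col 316.1 amt 254 dark col 319.0
297 red col 315.3 amt 234 dark col 317.9
309 red col 315.8 amt 86 dark col 318.5
now blue crop 497.52668004012037 466.43803911735205 1365
237 red col 328.1 amt 153 dark col 321.2
249 red col 327.3 amt 307 dark col 316.3
261 red col 327.9 amt 417 dark col 314.7
273 red col 328.2 amt 461 dark col 320.9
285 red col 328.6 amt 349 dark col 328.4
297 red col 328.5 amt 252 dark col 331.0
309 red col 328.3 amt 261 dark col 331.9
321 red col 328.6 amt 88 dark col 330.8
25.95
```

The head did not follow: the blue cap is unmoved and the gauge slid about 4 mm. So the tilt is still about 2° short, which is borderline. I'll repeat the press on the box edge, 2° further than before, since its kinematics are known.

Emit:
apply_moves --targets '[{"translation":[0.08,0,-0.2],"twist":0,"hand":0},{"translation":[0,0,-0.5],"twist":0,"hand":0},{"translation":[0,0.3,-0.3],"twist":0,"hand":0},{"translation":[0,0.48,0],"twist":0,"hand":0},{"translation":[-0.4,0.28,0],"twist":0,"hand":0},{"translation":[-0.5,0,0],"twist":0,"hand":0},{"translation":[-0.48,0,0],"twist":-1,"hand":0},{"translation":[0,0,0],"twist":-1,"hand":0}]'

```text
time: 26.75
tool_pos: [0.6749, 0.1721, 0.3745]
tool_rot: [0.0, 0.635, 0.772, -0.002]
contact_force: [-0.6, 2.1, -3.3]
gripper_width: 0.269
grasp_force: 65.5
```

Emit:
apply_moves --targets '[{"translation":[0,0,0],"twist":-1,"hand":0},{"translation":[0,0,0],"twist":-1,"hand":0},{"translation":[0,0,0],"twist":-1,"hand":0},{"translation":[0,0,0],"twist":-1,"hand":0},{"translation":[0,0,0],"twist":-1,"hand":0},{"translation":[0,0,0],"twist":-1,"hand":0},{"translation":[0,0,0],"twist":-1,"hand":0},{"translation":[0,0,0],"twist":-1,"hand":0}]'

```text
time: 27.55
tool_pos: [0.674, 0.1781, 0.3744]
tool_rot: [-0.001, 0.281, 0.96, -0.0]
contact_force: [-0.2, 0.7, -3.6]
gripper_width: 0.27
grasp_force: 65.5
```

Emit:
apply_moves --targets '[{"translation":[0,0,0],"twist":-1,"hand":0},{"translation":[0,0,0],"twist":-1,"hand":0},{"translation":[0,0,0],"twist":-1,"hand":0},{"translation":[0,0,0],"twist":-1,"hand":0},{"translation":[0,0,0],"twist":-1,"hand":0},{"translation":[0,0,0],"twist":-1,"hand":0},{"translation":[0,0,0],"twist":0,"hand":0}]'

```text
time: 28.25
tool_pos: [0.674, 0.1781, 0.3746]
tool_rot: [-0.001, -0.013, 1.0, -0.0]
contact_force: [0.1, 0.7, -3.1]
gripper_width: 0.272
grasp_force: 65.5
```

Emit:
apply_moves --targets '[{"translation":[-0.03,0,0.3],"twist":0,"hand":0},{"translation":[0,0,0.5],"twist":0,"hand":0},{"translation":[0,0,0.5],"twist":0,"hand":0},{"translation":[0,0,0.4],"twist":0,"hand":0},{"translation":[0,0,0.3],"twist":0,"hand":0},{"translation":[0,0,0.08],"twist":0,"hand":0},{"translation":[0.03,0,0.04],"twist":0,"hand":0},{"translation":[0,0,0],"twist":0,"hand":0}]'

```text
time: 29.05
tool_pos: [0.6749, 0.1782, 0.1653]
tool_rot: [0.001, -0.013, 1.0, 0.0]
contact_force: [0.3, -0.1, -4.2]
gripper_width: 0.271
grasp_force: 65.5
```

Emit:
apply_moves --targets '[{"translation":[0.02,0,0.04],"twist":0,"hand":0},{"translation":[0.02,0,0.04],"twist":0,"hand":0},{"translation":[0.02,0,0.03],"twist":0,"hand":0},{"translation":[0,0,0],"twist":0,"hand":0}]'

```text
time: 29.45
tool_pos: [0.6713, 0.1782, 0.1585]
tool_rot: [0.005, -0.013, 1.0, 0.0]
contact_force: [-1.2, -0.4, 7.2]
gripper_width: 0.273
grasp_force: 67.0
```

Emit:
apply_moves --targets '[{"translation":[0.02,0,0.03],"twist":0,"hand":0},{"translation":[0.02,0,0.02],"twist":0,"hand":0},{"translation":[0,0,0],"twist":0,"hand":0}]'

```text
time: 29.75
tool_pos: [0.6672, 0.178, 0.1545]
tool_rot: [0.005, -0.013, 1.0, 0.0]
contact_force: [-5.1, -1.3, 11.8]
gripper_width: 0.279
grasp_force: 68.0
```

Emit:
apply_moves --targets '[{"translation":[0,0,-0.4],"twist":0,"hand":0},{"translation":[0,0,-0.5],"twist":1,"hand":0},{"translation":[0,0,-0.5],"twist":1,"hand":0},{"translation":[0,0,-0.5],"twist":1,"hand":0},{"translation":[0,0,-0.5],"twist":1,"hand":0},{"translation":[0,0,-0.5],"twist":1,"hand":0},{"translation":[0,0,-0.5],"twist":1,"hand":0},{"translation":[0,0,-0.5],"twist":1,"hand":0}]'

```text
time: 30.55
tool_pos: [0.6636, 0.1777, 0.5408]
tool_rot: [0.001, 0.333, 0.943, 0.001]
contact_force: [0.9, -0.2, -4.2]
gripper_width: 0.268
grasp_force: 65.9
```

Emit:
apply_moves --targets '[{"translation":[0,0,0],"twist":1,"hand":0},{"translation":[0,0,0],"twist":1,"hand":0},{"translation":[0,0,0],"twist":1,"hand":0},{"translation":[0,0,0],"twist":1,"hand":0},{"translation":[0,0,0],"twist":1,"hand":0},{"translation":[0,0,0],"twist":1,"hand":0},{"translation":[0,0,0],"twist":1,"hand":0},{"translation":[0,0,0],"twist":1,"hand":0}]'

```text
time: 31.35
tool_pos: [0.6642, 0.1778, 0.5386]
tool_rot: [0.0, 0.674, 0.739, 0.001]
contact_force: [-0.5, -0.6, -3.3]
gripper_width: 0.276
grasp_force: 65.9
```

Emit:
apply_moves --targets '[{"translation":[0,0,0],"twist":1,"hand":0},{"translation":[0,0,0],"twist":1,"hand":0},{"translation":[0,0,0],"twist":1,"hand":0},{"translation":[0,0,0],"twist":1,"hand":0},{"translation":[0,0,0],"twist":1,"hand":0},{"translation":[0,0,0],"twist":1,"hand":0},{"translation":[0,0,0],"twist":1,"hand":0},{"translation":[0,0,0],"twist":0.7,"hand":0}]'

```text
time: 32.15
tool_pos: [0.6642, 0.1778, 0.5386]
tool_rot: [0.0, 0.902, 0.432, 0.001]
contact_force: [0.5, 0.2, -3.4]
gripper_width: 0.268
grasp_force: 65.9
```

Emit:
apply_moves --targets '[{"translation":[0,0,0],"twist":0,"hand":0},{"translation":[0,0,0],"twist":0,"hand":0},{"translation":[0,0,0],"twist":0,"hand":0},{"translation":[0,0,0],"twist":0,"hand":0},{"translation":[0,0,0],"twist":0,"hand":0},{"translation":[0,0,0],"twist":0,"hand":0},{"translation":[0,0,0],"twist":0,"hand":0},{"translation":[0,0,0],"twist":0,"hand":0}]'

```text
time: 32.95
tool_pos: [0.6643, 0.1777, 0.5378]
tool_rot: [0.0, 0.901, 0.434, 0.0]
contact_force: [-1.0, 0.2, -3.9]
gripper_width: 0.271
grasp_force: 65.9
```

Run:
```python
from rect import *
np.set_printoptions(linewidth=250)
G=[]
for i in range(7):
    st,src,g=rect(.43); G.append(g)
    row=g[8]; print(round(st['time'],2),'red r8',(row[26:54:2,0]-row[26:54:2,1]).tolist(),'sum',(row[26:54:2].sum(1)//10).tolist())
g=np.mean(G,0); print(st['tool_pos'])
for r in(2,4,6,8,10,12,16,20,24,32,36,38,40,42,44): print(r,'red',(g[r,26:54:2,0]-g[r,26:54:2,1]).astype(int),'sum',(g[r,26:54:2].sum(1)//10).astype(int))
```

```text
32.95 red r8 [2, 2, 2, 3, 3, 2, 4, 5, 5, 1, 3, 1, 1, 3] sum [29, 34, 38, 35, 36, 35, 20, 6, 7, 18, 29, 36, 37, 33]
33.0 red r8 [4, 3, 2, 3, 3, 1, 5, 7, 4, 0, 2, 3, 3, 3] sum [30, 34, 37, 35, 36, 35, 20, 6, 7, 18, 29, 36, 36, 33]
33.05 red r8 [3, 4, 2, 1, 3, 1, 6, 8, 4, 1, 1, 2, 2, 2] sum [30, 34, 37, 36, 36, 35, 20, 5, 7, 18, 29, 36, 37, 33]
33.1 red r8 [3, 3, 2, 1, 2, 0, 2, 6, 6, 0, 0, 1, 3, 2] sum [30, 34, 37, 35, 36, 35, 20, 5, 5, 18, 30, 36, 36, 33]
33.15 red r8 [4, 2, 2, 3, 3, 0, 4, 6, 3, -1, 0, 2, 3, 2] sum [29, 34, 38, 35, 36, 35, 20, 5, 7, 19, 30, 36, 36, 33]
33.2 red r8 [4, 3, 3, 4, 2, 0, 4, 6, 4, 1, 1, 2, 3, 2] sum [30, 35, 37, 35, 36, 35, 20, 6, 7, 17, 29, 36, 37, 33]
33.25 red r8 [5, 3, 1, 3, 1, 0, 3, 6, 5, 0, 0, 2, 4, 4] sum [30, 35, 37, 35, 36, 35, 20, 6, 7, 18, 30, 36, 36, 33]
[0.6643 0.1777 0.5378]
2 red [-22  -9  -1   1   3   7  20  28  19   4   1   0  -1  -1] sum [12 12 10 12 14 13  6  5 10 17 19 15 10  8]
4 red [ 0  3  4  3  2  5 27 38 23  2  2  2  2  3] sum [11 14 16 21 28 29 15  7 13 24 30 24 20 20]
6 red [ 3  2  2  2  2  2 13 23 16  0  1  2  2  2] sum [21 29 30 
[... 464 characters left out ...]
] sum [38 38 38 39 39 38 32 17 20 32 40 39 39 39]
24 red [ 2  2  1  1  3  9 20 31 18 -1  2  2  2  2] sum [38 38 38 39 38 36 29 16 17 30 39 39 38 38]
32 red [ 1  2  2  2  2  9 28 35 24 15  5  2  2  2] sum [38 38 38 39 38 37 30 20 18 30 37 39 38 38]
36 red [ 2  2  2  2  1  2 12 20  7  4  3  2  2  2] sum [38 38 38 39 39 36 25 13 11 22 35 40 39 39]
38 red [ 2  2  2  2  2  2  5 10  3  1  1  2  2  2] sum [38 38 38 39 38 33 21  8  6 16 30 38 39 39]
40 red [2 2 2 2 2 1 1 2 0 0 1 2 2 2] sum [38 38 38 39 37 30 18  5  3 12 26 36 38 38]
42 red [2 2 2 2 2 2 0 0 0 0 2 2 2 1] sum [38 39 39 39 38 32 20  8  6 14 25 34 38 39]
44 red [2 2 2 2 2 2 2 0 0 1 3 2 2 2] sum [38 39 38 39 39 37 29 18 16 23 32 36 38 39]
```

The pointer now covers the red hand: red tip at rect column 40.0, pointer at about 40.5, within about 1°. I'll return to the plate and seat it.

Emit:
apply_moves --targets '[{"translation":[0,0,0],"twist":-1,"hand":0},{"translation":[0,0,0],"twist":-1,"hand":0},{"translation":[0,0,0],"twist":-1,"hand":0},{"translation":[0,0,0],"twist":-1,"hand":0},{"translation":[0,0,0],"twist":-1,"hand":0},{"translation":[0,0,0],"twist":-1,"hand":0},{"translation":[0,0,0],"twist":-0.7,"hand":0},{"translation":[0.3,-0.2,0],"twist":0,"hand":0}]'

```text
time: 34.1
tool_pos: [0.6461, 0.2051, 0.5362]
tool_rot: [0.0, 0.71, 0.704, -0.001]
contact_force: [0.1, 0.5, -4.2]
gripper_width: 0.274
grasp_force: 65.9
```

Emit:
apply_moves --targets '[{"translation":[0.4,-0.3,0],"twist":0,"hand":0},{"translation":[0.4,-0.3,0],"twist":0,"hand":0},{"translation":[0.25,-0.16,0.2],"twist":0,"hand":0},{"translation":[0,0,0.45],"twist":0,"hand":0},{"translation":[0,0,0.5],"twist":0,"hand":0},{"translation":[0,0,0.5],"twist":0,"hand":0},{"translation":[0,0,0.5],"twist":0,"hand":0},{"translation":[0,0,0],"twist":0,"hand":0}]'

```text
time: 34.9
tool_pos: [0.5636, 0.3111, 0.3097]
tool_rot: [-0.004, 0.708, 0.706, -0.01]
contact_force: [-0.9, 0.0, -6.7]
gripper_width: 0.268
grasp_force: 65.8
```

Emit:
apply_moves --targets '[{"translation":[-0.03,0,0.08],"twist":0,"hand":0},{"translation":[-0.04,0,0.08],"twist":0,"hand":0},{"translation":[-0.01,0,0.06],"twist":0,"hand":0},{"translation":[0,0,0.03],"twist":0,"hand":0},{"translation":[0,0,0],"twist":0,"hand":0},{"translation":[0,0,0],"twist":0,"hand":0}]'

```text
time: 35.5
tool_pos: [0.569, 0.3052, 0.2987]
tool_rot: [0.0, 0.708, 0.706, 0.001]
contact_force: [0.1, -0.6, -3.8]
gripper_width: 0.27
grasp_force: 65.9
```

Emit:
apply_moves --targets '[{"translation":[-0.01,0,0.06],"twist":0,"hand":0},{"translation":[-0.01,0,0.05],"twist":0,"hand":0},{"translation":[0,0,0.04],"twist":0,"hand":0},{"translation":[0,0,0],"twist":0,"hand":0},{"translation":[0,0,0],"twist":0,"hand":0}]'

```text
time: 36.0
tool_pos: [0.5686, 0.3032, 0.2826]
tool_rot: [-0.0, 0.708, 0.706, -0.0]
contact_force: [-0.2, 1.4, -2.3]
gripper_width: 0.27
grasp_force: 66.1
```

Emit:
apply_moves --targets '[{"translation":[0,0,0.03],"twist":0,"hand":0},{"translation":[0,0,0.025],"twist":0,"hand":0},{"translation":[0,0,0],"twist":0,"hand":0},{"translation":[0,0,0],"twist":0,"hand":0}]'

```text
time: 36.4
tool_pos: [0.5689, 0.3037, 0.2814]
tool_rot: [0.0, 0.708, 0.706, 0.002]
contact_force: [-4.1, 1.0, 8.7]
gripper_width: 0.273
grasp_force: 67.5
```

Emit:
apply_moves --targets '[{"translation":[0,0,-0.01],"twist":0,"hand":0},{"translation":[0,0,0],"twist":0,"hand":0},{"translation":[0,0,0],"twist":0,"hand":0},{"translation":[0,0,0],"twist":0,"hand":0},{"translation":[0,0,0],"twist":0,"hand":0},{"translation":[0,0,0],"twist":0,"hand":0},{"translation":[0,0,0],"twist":0,"hand":0},{"translation":[0,0,0],"twist":0,"hand":0}]'

```text
time: 37.2
tool_pos: [0.5689, 0.3036, 0.2814]
tool_rot: [0.0, 0.708, 0.706, 0.001]
contact_force: [-4.0, 0.8, 8.2]
gripper_width: 0.272
grasp_force: 67.3
```

Emit:
apply_moves --targets '[{"translation":[0,0,0],"twist":0,"hand":0},{"translation":[0,0,0],"twist":0,"hand":0},{"translation":[0,0,0],"twist":0,"hand":0},{"translation":[0,0,0],"twist":0,"hand":0},{"translation":[0,0,0],"twist":0,"hand":0},{"translation":[0,0,0],"twist":0,"hand":0},{"translation":[0,0,0],"twist":0,"hand":0},{"translation":[0,0,0],"twist":0,"hand":0}]'

```text
time: 38.0
tool_pos: [0.5689, 0.3036, 0.2814]
tool_rot: [0.0, 0.708, 0.706, 0.001]
contact_force: [-3.6, 1.4, 7.1]
gripper_width: 0.273
grasp_force: 67.3
```

Run:
```python
from fit import *
f=np.mean([grab_frame("scene").astype(float) for _ in range(4)],0); st=state();print(st['time'],st['tool_pos'],st['contact_force'])
x=cv2.resize(f[125:173,312:360].astype(np.uint8),(600,600),interpolation=cv2.INTER_CUBIC).astype(float)
w=np.clip(x[...,2]-np.maximum(x[...,0],x[...,1])-30,0,None);w[:420]=0;w[:,:440]=0
V,U=np.nonzero(w);W=w[V,U];print('blue',np.average(U,weights=W),np.average(V,weights=W))
r=np.clip(x[...,0]-x[...,1]-8,0,None)*(abs(x[...,1]-x[...,2])<25)
for k in range(225,345,12):
    s=r[k:k+12,270:370].sum(0)
    if s.sum()>50: print(k,round(270+np.average(np.arange(100),weights=s),1),int(s.sum()/12))
t=grab_frame("top")
for c in("top","scene"):
  for q in("capillary_tip","thumb_screw"):
    for k in recognise(c,q)[:1]: print(c,q,k['score'],k['point'])
```

```text
38.2 [0.5689 0.3036 0.2814] [-3.3074  1.6238  7.1721]
blue 492.5670825499915 478.5532387626047
237 313.7 11
249 314.3 234
261 314.9 282
273 315.6 237
285 316.0 130
297 316.8 12
309 305.7 107
321 305.1 60
top capillary_tip 0.56 [0.5627, 0.2333, 0.0904]
top thumb_screw 0.57 [0.5721, 0.2136, 0.1851]
scene thumb_screw 0.52 [0.5813, 0.2357, 0.1699]
```

The head followed the gauge: its blue cap is about 1 px lower, roughly 1.5–2° more tilt. The hands overlap and the press is steady at about 11 N, so I'll hand in.

```bash
python3 -c "
from plant import *
print(job_done())"
```

```text
the job is handed in; nothing more can be done
None
```

I handed the job in at about 38 s. The middle gauge is still gripped and pressed on the head's plate with about 11 N, slightly above the advised 4–10 N. In the last close look, taken before it was set back on the plate, the pointer was within about 1° of the red hand (limit 3°). Final seating was checked only by the forces and the head's tilt in the image, and the judge returned no verdict.

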